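# Anchor a lab stand: start the proud screw square

## Task

The stand's base plate is screwed to the bench except for one anchor screw that still stands proud. Take the T-handled driver from its leaning rest, set it square and fully down on that screw's head and let go of it before the first turn; then take hold of it again and turn the screw clockwise until it is fully home, and leave the driver standing on it. Turn the screw only with the driver, keep the driver square while it turns, and do not disturb the bottle, jar, beaker and dish.

Things in the scene. Friction and masses are not known exactly. Their poses are not given: they have to be found in the camera images.
- driver: Loose steel T-handle driver, 190 mm long, 0.4 kg. Origin at the centre of its socket's mouth (lowest point when it stands); +z up the shank, +y along the crossbar. Socket: square outside, 30 mm wide, z 0 to 32 mm; square bore 20 mm wide, sides parallel to x and y, 22 mm deep, flared to 25 mm at the mouth. Starts leaning 45 degrees in its rest, crossbar level; lift it straight up out.
- driver_mid (a point): Middle of the driver's shank, z 95 mm up from its mouth, about its centre of mass; same axes as the driver. The shank is a square bar 12 x 12 mm, sides parallel to x and y, z 32 to 176 mm.
- driver_bar (a point): Centre of the driver's crossbar, z 183 mm up from its mouth; same axes as the driver. The crossbar is a square bar 14 x 14 x 84 mm along y.
- anchor: Fixed place of the one proud screw, at one of the four corners of the base plate; origin on the plate's top at the hole's centre, z up. It carries the screw.
- screw_seat (a point): On the proud screw's axis, on top of its 36 mm flange (4 mm thick), from which its square head, 18 x 18 mm and 14 mm high, rises; z up, x and y square to the head's flats; turns with the screw. The driver's mouth rests on this flange when fully down. A quarter turn of the driver fits the head as well.
- screw_edge (a point): Point on the top of the screw's flange, 16 mm from its axis along the head's x; shows its turning.
- screw (a joint): Turn of the proud screw in rad, growing clockwise seen from above; starts at 0 to 0.6, fully home at a hard stop at 2.0. Quick thread: it sinks 2.5 mm per rad, so the flange starts 3.5 to 5 mm above the plate and touches it when home. Friction 0.08 N m; it does not turn by itself or under a straight push.
- plate: Fixed grey base plate of the stand, 180 (x) x 300 (y) x 8 mm, origin under its centre. Four screws with like heads at its corners, at x -75 or 25, y -120 or 120 mm; three are already home (flange on the plate, head top 18 mm above it), the fourth is the proud one.
- rod_foot (a point): Foot of the stand's upright steel rod (12 mm thick, its top 300 mm above the bench, a 30 mm clamp block round it near 240 mm), on the plate's top at x 75 mm, y 0; obstacle.
- rest: Fixed grey plastic rest for the driver, base 110 x 70 mm, origin under it; its front is -x; the driver leans in it towards +x, its mouth's centre at x -30, z 40 mm; it supports the driver up to 60 mm from the mouth, the shank above that is free.
- reagent_mid (a point): Bystander: amber bottle 64 mm wide, 140 mm high; point half-way up.
- jar_mid (a point): Bystander: glass jar with lid standing on the base plate, 52 mm wide, 60 mm high; point half-way up.
- beaker_mid (a point): Bystander: glass beaker 70 mm wide, 85 mm high; point half-way up.
- dish_mid (a point): Bystander: white dish 80 mm wide, 45 mm high; point half-way up.
Not all that is in view belongs to the job. Of the things like the driver, leave any that is blue or red; of the rest the smaller one is meant.

How it is judged:
By the outcome, as a careful person would: the job done as asked, in the order asked, and still so for the second after the job is handed in, with the robot touching nothing.
It also fails if it takes over 72 s, if anything falls off the work surface, if the arm or the gripper's body presses on something with over 40 N, if the wrist force passes 120 N, or if a joint passes its speed limit or range.

## Robot

A 7-joint arm with a two-finger parallel gripper is mounted at the origin on the work surface. World frame = base frame: x ahead of the robot, y to its left, z up, the work surface at z = 0. Lengths are in m, angles in rad, forces in N, time in s.
With the tool pointing down it reaches from about 0.35 to 0.9 m from the base axis. Payload 7.2 kg.
Tool frame: the origin (TCP) lies midway between the tips of the shut fingers; the grasp point (between the pads) lies 19 mm behind it; z points along the fingers, y is the line along which they close (so a half turn about z gives the same grasp; the last joint's range is limited). The gripper opens to 88 mm and grips with 3 to 60 N. Pads are 20 mm wide; open, the fingers measure 115 mm over their backs; the gripper's body (75 mm by 178 mm) begins 61 mm behind the grasp point.
Start: joints at [-1.24, 0.411, -0.013, 1.596, 0.006, 1.134, -0.082], TCP at [0.243, 0.576, 0.223] pointing down, gripper open.
Joint ranges: [-2.95, 2.95], [-0.29, 1.99], [-1.47, 1.44], [0.14, 2.54], [-1.03, 4.17], [0.13, 1.85], [-2.86, 2.86]. Speed limits (rad/s): [2.39, 2.39, 3.01, 3.01, 3.14, 3.14, 3.14].

## Interface

Orientations are given as a unit quaternion [x, y, z, w].
In Python, from cell import get_obs, capture, get_calibration, job_done gives the robot as it stands. The module is installed in compiled form; this text tells all that it offers.
- The arm moves only by the shell command python3 -m pendant 'ROWS' [FORCE]. ROWS is JSON, a list that holds one entry, the list of rows, each a list of 5 numbers: the shift along the tool's x, y, z in units of 50 mm (1.0 is 50 mm), then the turn about the tool's z in units of 6 degrees (1.0 is 6 degrees), then the opening, from 0 (shut) to 1 (fully open). In form: [[[tx, ty, tz, roll, hand], ...]]. A call has 1 to 12 rows; each row is the pose to reach, as a shift and turn from the pose commanded when the call began, along the tool's axes at that moment; what a row does not reach only later rows make up. A row lasts 1/8 s, in which the tool goes at most 62.5 mm and 10.7 degrees, less where a joint would pass 70% of its speed; a pose out of reach is approached as far as the arm can. A call with a gripper value outside its range is refused whole. The fingers move at their own pace and stop on an object; FORCE is the grip in N (left out, the last holds). Time passes only in rows, so rows that repeat a pose let the fingers close. It gives the time, the measured TCP pose, the force, the opening and the grip force at its end, in the units of the state.
- get_obs(): the state, without advancing time (a new reading comes with each control period).
- capture(name): name is "side" or "top"; returns (picture, depth): 384x512x3 uint8, red, green, blue; 384x512 float32, m along the optical axis (not along the pixel's ray), 0 where there is no reading.
- get_calibration(name): a dict with "intrinsics" (3x3 intrinsics, pixels), "world_from_camera" (4x4, takes a point from camera to world coordinates). Camera axes: x right, y down, z forward; pixel columns grow to the right and rows downward; lengths in m; the calibration is good to about 2 mm. A picture is of the moment at which its call begins. get_calibration takes no time and is no camera call.
- job_done(): hands the job in; it is judged then, once.
The state is a dict: "time_s": time; "qpos": joint angles; "dq": joint speeds; "joint_efforts": joint torques, N m; "ee_pos": TCP position; "tool_rot": TCP orientation; "contact_force": force on the tool from outside, world axes, zero at the start; "moment": the same for the moment, N m; "gripper_width": finger opening in m; "finger_force": force on a finger pad.
Only numpy, scipy, OpenCV 4.12 (cv2) and the standard library are available. Lean on these libraries where they do the work, as an engineer would, in place of code of your own. Each camera call takes 0.05 s, during which the arm holds its last target. There are 200 camera calls.

## Working session

There is one attempt and no reset: what is moved stays moved. The work goes in short steps, Python scripts to look and compute and a shell command to move; the robot and the scene stay as the last step left them, time stands still between calls to the robot, and variables do not carry over. Pictures are saved under pics/ and viewed, at most 10 in all, crops included, and the job is handed in when it is done.

```bash
mkdir -p pics
cat > h.py <<'E'
import numpy as np, cv2
from cell import get_obs, capture, get_calibration
from scipy.spatial.transform import Rotation as R
def cal(n):
    c=get_calibration(n); return np.array(c["intrinsics"]),np.array(c["world_from_camera"])
def plane(n,u,v,z):
    K,T=cal(n); d=T[:3,:3]@np.linalg.solve(K,[u,v,1.]); o=T[:3,3]
    return o+d*(z-o[2])/d[2]
def ray(n,u,v):
    K,T=cal(n); d=T[:3,:3]@np.linalg.solve(K,[u,v,1.]); return T[:3,3],d/np.linalg.norm(d)
def tri(n1,p1,n2,p2):
    o1,d1=ray(n1,*p1);o2,d2=ray(n2,*p2)
    s=np.linalg.lstsq(np.c_[d1,-d2],o2-o1,rcond=None)[0]
    a,b=o1+d1*s[0],o2+d2*s[1]; return (a+b)/2,np.linalg.norm(a-b)
def proj(n,p):
    K,T=cal(n); q=np.linalg.inv(T)@np.r_[p,1]; u=K@q[:3]; return u[:2]/u[2]
def cloud(n,dep):
    K,T=cal(n); v,u=np.indices(dep.shape); P=np.stack([(u-K[0,2])*dep/K[0,0],(v-K[1,2])*dep/K[1,1],dep],-1)
    return P@T[:3,:3].T+T[:3,3]
E
python3 - <<'E'
from h import *
for n in("side","top"):
    p,d=capture(n); np.savez(f"{n}0.npz",p=p,d=d); cv2.imwrite(f"pics/{n}0.png",cv2.resize(p[:,:,::-1],(768,576),interpolation=cv2.INTER_CUBIC))
    K,T=cal(n); print(n,K.round(1).tolist(),T.round(3).tolist())
o=get_obs(); print(o["time_s"],o["ee_pos"],o["tool_rot"],o["gripper_width"])
E
```

```text
side [[417.5, 0.0, 258.8], [0.0, 417.5, 192.2], [0.0, 0.0, 1.0]] [[0.878, -0.269, 0.395, -0.029], [-0.478, -0.48, 0.735, -0.929], [-0.008, -0.835, -0.551, 0.808], [0.0, 0.0, 0.0, 1.0]]
top [[440.6, 0.0, 261.1], [0.0, 440.6, 187.5], [0.0, 0.0, 1.0]] [[-0.017, -0.983, 0.184, 0.259], [-1.0, 0.019, 0.006, -0.006], [-0.009, -0.184, -0.983, 1.181], [0.0, 0.0, 0.0, 1.0]]
0.1 [0.24254019 0.5755262  0.22191987] [ 1.98071712e-01  9.80187263e-01 -7.18799187e-04 -9.97552496e-05] 0.08781014718294688
```

View pics/side0.png

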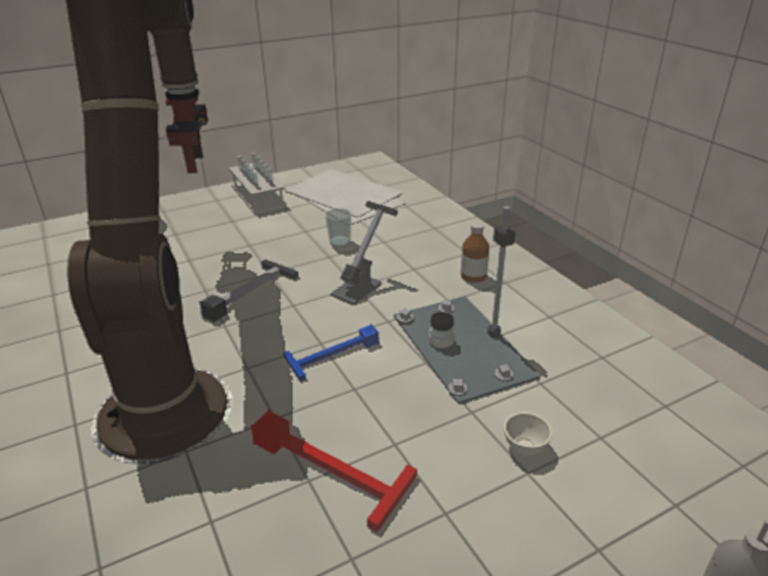

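View pics/top0.png

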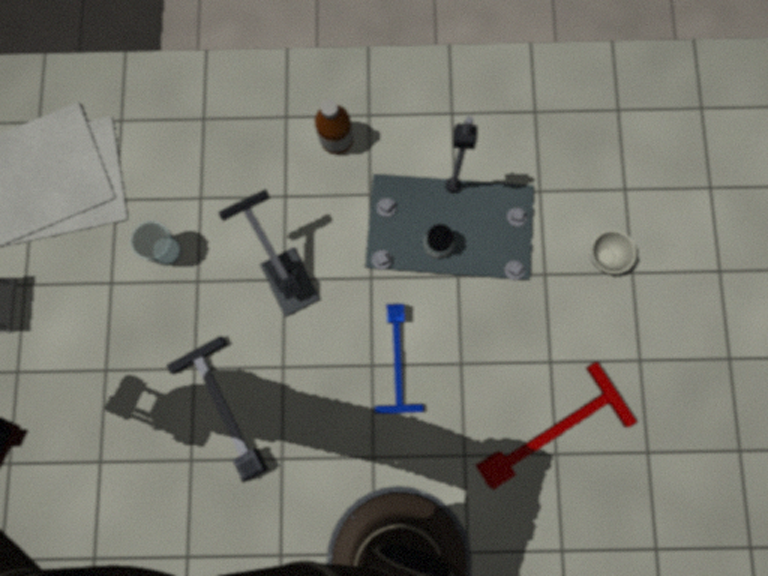

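The things like the driver, in pixels of the enlarged views (side / top):
- grey one leaning in the rest: (365,245) / (262,240)
- larger grey one lying down: (250,290) / (215,410)
- blue: (335,350) / (400,360)
- red: (335,465) / (560,425)

I choose the grey one in the rest and will check it in a close crop. The crop also covers the four screws: top (386,206), (381,258), (516,215) and (514,269).

Run:
```python
from h import *
S=np.load("side0.npz");T=np.load("top0.npz")
def c(p,x0,y0,x1,y1): return cv2.resize(p[y0:y1,x0:x1,::-1],(400,300),interpolation=cv2.INTER_CUBIC)
a=c(S['p'],215,125,295,185*1+0);a=c(S['p'],205,125,305,200)
b=c(T['p'],135,120,235,195)
d=c(S['p'],255,190,375,280)
e=c(T['p'],240,105,368,201)
cv2.imwrite("pics/crop0.png",np.vstack([np.hstack([a,b]),np.hstack([d,e])]))
# heights in the depth near heads
C=cloud("top",T['d']); 
for u,v in [(386,206),(381,258),(516,215),(514,269)]:
    u=round(u/1.5);v=round(v/1.5); w=C[v-6:v+7,u-6:u+7].reshape(-1,3); print(u,v,np.percentile(w[:,2],[5,50,90,98]).round(4), w[w[:,2]>np.percentile(w[:,2],85)].mean(0).round(4))
```

```text
257 137 [0.0056 0.0111 0.0253 0.0278] [0.617  0.0083 0.0265]
254 172 [0.0046 0.0166 0.0306 0.0339] [0.5175 0.0179 0.0314]
344 143 [0.0064 0.0122 0.0262 0.0293] [ 0.5799 -0.2221  0.0714]
343 179 [0.0056 0.0122 0.0266 0.0301] [ 0.4946 -0.221   0.0278]
```

View pics/crop0.png

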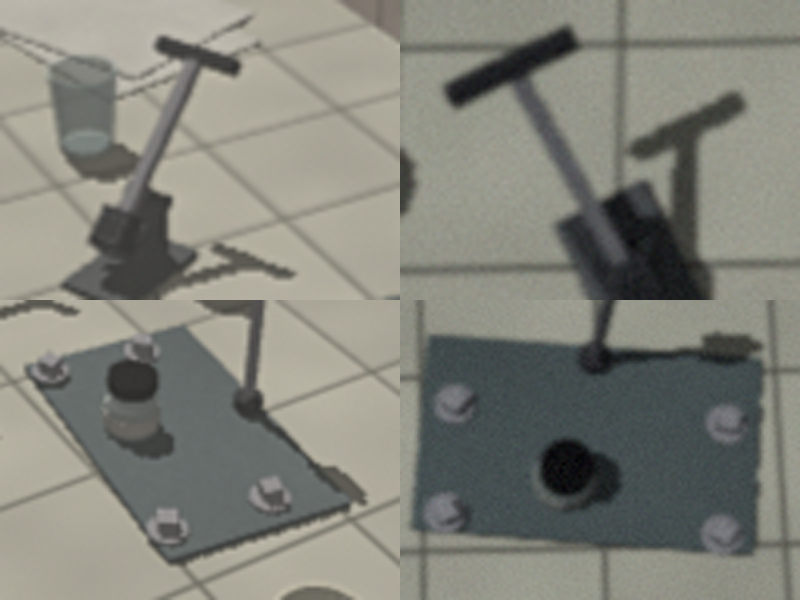

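The crop confirms the grey driver in the rest. The other candidates are a larger grey one, a blue one and a red one. Depth puts the near-left screw, small top-image pixel (254,172), about 4 mm above the others, so that is the proud one. Next I measure the crossbar and the screws from both views.

Run:
```python
from h import *
I={}
for n in("side","top"):
    L=[capture(n) for _ in range(8)]
    I[n]=np.mean([l[0] for l in L],0); D=np.array([l[1] for l in L]); np.savez(f"{n}1.npz",p=I[n],d=np.median(D,0))
def rect(n,x0,y0,x1,y1,thr):
    g=cv2.resize(I[n][y0:y1,x0:x1].max(2).astype(np.float32),None,fx=8,fy=8,interpolation=cv2.INTER_CUBIC)
    cs,_=cv2.findContours((g<thr).astype(np.uint8),cv2.RETR_EXTERNAL,cv2.CHAIN_APPROX_NONE)
    c=max(cs,key=cv2.contourArea); r=cv2.minAreaRect(c); b=cv2.boxPoints(r)
    f=lambda q:(np.array(q)+.5)/8-.5+[x0,y0]
    e=[np.linalg.norm(b[i]-b[(i+1)%4]) for i in range(2)]; k=int(np.argmin(e))
    m=[(b[k]+b[(k+1)%4])/2,(b[(k+2)%4]+b[(k+3)%4])/2]; m=sorted(m,key=lambda q:q[0])
    return f(r[0]),f(m[0]),f(m[1]),np.array(r[1])/8
t=rect("top",141,120,186,150,62); s=rect("side",236,131,270,147,62)
print(t,s)
for i,nm in enumerate(["c","l","r"]): print(nm,tri("top",t[i],"side",s[i]))
a,b=tri("top",t[1],"side",s[1])[0],tri("top",t[2],"side",s[2])[0]
print("bar len",np.linalg.norm(b-a),"yaw",np.degrees(np.arctan2(*(b-a)[[1,0]])))
# screws
def blob(n,u,v,h=11):
    P=I[n][v-h:v+h+1,u-h:u+h+1]; g=cv2.resize((P[...,0]*1.5-P[...,2]*.5).astype(np.float32),None,fx=8,fy=8,interpolation=cv2.INTER_CUBIC)
    th,m=cv2.threshold(cv2.normalize(g,None,0,255,cv2.NORM_MINMAX).astype(np.uint8),0,255,cv2.THRESH_OTSU)
    cs,_=cv2.findContours(m,cv2.RETR_EXTERNAL,cv2.CHAIN_APPROX_NONE); c=max([c for c in cs if cv2.contourArea(c)>300],key=lambda c:-np.linalg.norm(c.mean((0,1))-8*h)); r=cv2.fitEllipse(cv2.convexHull(c))
    M=cv2.moments(c); q=np.array([M['m10'],M['m01']])/M['m00']
    return (q+.5)/8-.5+[u-h,v-h],np.array(r[1])/8
tp=[(257,138),(254,173),(344,144),(343,180)]; sp=[(298,205),(270,210),(336,248),(305,258)]
for a,b in zip(tp,sp):
    A,B=blob("top",*a),blob("side",*b); print(A[0].round(1),A[1].round(1),B[0].round(1),B[1].round(1),*tri("top",A[0],"side",B[0]))
z=np.hstack([cv2.resize(np.clip(I[n][v-h:v+h+1,u-h:u+h+1,::-1]*1.5,0,255).astype(np.uint8),(400,400),interpolation=cv2.INTER_CUBIC) for n,u,v,h in(("top",254,172,9),("side",270,209,12))])
cv2.imwrite("pics/head.png",z)
```

```text
(array([162.52003098, 136.52058792]), array([147.39865494, 144.56906319]), array([177.64140701, 128.47211266]), array([ 7.14028263, 34.25983047])) (array([262.36727524, 141.51264095]), array([260.95716286, 142.39396095]), array([263.77738762, 140.63132095]), array([2.17299557, 3.32574344]))
c (array([0.59695886, 0.23432869, 0.14633882]), np.float64(0.027196534791278575))
l (array([0.59633272, 0.27155549, 0.12463047]), np.float64(0.0542784729827984))
r (array([0.59674776, 0.19758699, 0.16883831]), np.float64(0.001153743315871389))
bar len 0.08617334224381283 yaw -89.67851484915134
[256.  137.5] [12.6 13.1] [293.3 205. ] [3.5 4.9] [0.61369453 0.01459594 0.00845137] 0.011063867398907988
[252.1 177.1] [22.3 36.8] [267.  206.9] [24.3 35.2] [0.50689681 0.02282365 0.0298201 ] 0.008223466329647282
[343.2 143.9] [12.5 13.1] [335.9 244.8] [5.3 6.7] [ 0.59504872 -0.22604453  0.02050322] 0.005070419920959026
[342.4 185.1] [23.7 27.8] [303.1 255.7] [ 8.  10.7] [ 0.48346473 -0.21907409  0.0214243 ] 0.011341719465453643
```

View pics/head.png

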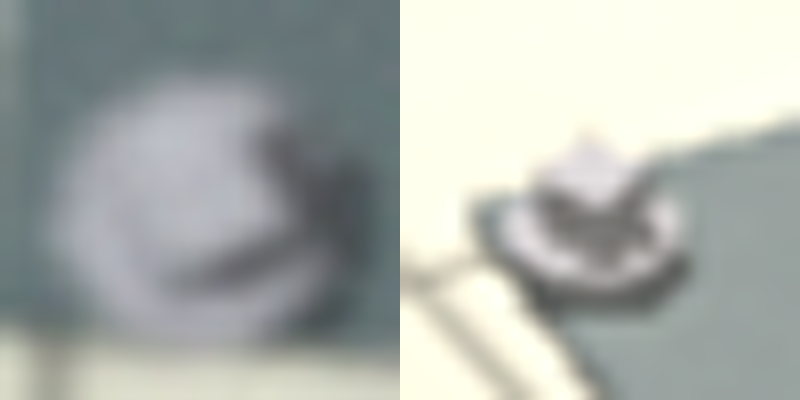

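The pixel positions below are in the zoomed crop.
- **Side half:** the head's top is a diamond with its lower corner at (590,215), left (530,175) and right (650,165).
- **Top half:** the flange disc is centred near (195,207). The head's right corner is near (300,215) and its lower-left corner near (170,275).

Next I refine this with colour masks and fix the side-view crossbar mask.

Run:
```python
from h import *
I={n:np.load(f"{n}1.npz")["p"] for n in("side","top")}
def big(n,x0,y0,x1,y1): return cv2.resize(I[n][y0:y1,x0:x1].astype(np.float32),None,fx=8,fy=8,interpolation=cv2.INTER_CUBIC)
def up(q,x0,y0): return (np.array(q)+.5)/8-.5+[x0,y0]
def cs_(m): return sorted(cv2.findContours(m.astype(np.uint8),cv2.RETR_EXTERNAL,cv2.CHAIN_APPROX_NONE)[0],key=cv2.contourArea)
# bar in side
x0,y0,x1,y1=240,130,270,147
g=big("side",x0,y0,x1,y1).max(2); print("bar grey",np.percentile(g,[0,5,15,30,60]).round())
for thr in(75,90,105):
    c=cs_(g<thr)[-1]; r=cv2.minAreaRect(c); b=cv2.boxPoints(r); print(thr,up(r[0],x0,y0).round(2),(np.array(r[1])/8).round(1),r[2], [up(q,x0,y0).round(1).tolist() for q in b])
t=big("top",141,120,186,150).max(2); 
for thr in(62,75): r=cv2.minAreaRect(cs_(t<thr)[-1]); print("top",thr,up(r[0],141,120).round(2),np.array(r[1])/8)
# screws
for n,P in(("top",[(257,138),(254,172),(344,144),(343,179)]),("side",[(298,205),(270,210),(336,248),(305,258)])):
  for u,v in P:
    h=12; q=big(n,u-h,v-h,u+h+1,v+h+1); m=(q[...,0]-q[...,2]<12)&(q.mean(2)>110 if n=="top" else q.mean(2)>115)
    k=cs_(m)[-1]; x,y,w,hh=cv2.boundingRect(k); print(n,(u,v),"bbox c",up([x+w/2-.5,y+hh/2-.5],u-h,v-h).round(2),w/8,hh/8)
# plate
T=I["top"]; m=((T[...,2]-T[...,0]>4)&(T.mean(2)<120)); m[:,:235]=0;m[:,365:]=0;m[:105]=0;m[195:]=0
m=cv2.morphologyEx(m.astype(np.uint8),cv2.MORPH_CLOSE,np.ones((15,15)))
r=cv2.minAreaRect(cs_(m)[-1]); b=cv2.boxPoints(r); W=np.array([plane("top",*q,.008) for q in b]); print(W.round(4).tolist(), W.mean(0).round(4),[np.linalg.norm(W[i]-W[i-1]).round(4) for i in range(4)], [np.degrees(np.arctan2(*(W[i]-W[i-1])[[1,0]])).round(2) for i in range(4)])
print("head side",[plane("side",*q,.0303).round(4).tolist() for q in((265.6,207.4),(269.4,209.9),(273.1,206.8))])
print("head top",[plane("top",*q,.0303).round(4).tolist() for q in((256.6,168.7),(258.75,172.7),(252.6,175.6))])
print("flange top",plane("top",253.8,172.3,.0163))
```

```text
bar grey [ 49.  65.  92. 139. 178.]
75 [254.15 138.49] [20.7  3.3] 16.966148376464844 [[243.8, 137.1], [244.7, 133.9], [264.5, 139.9], [263.6, 143.1]]
90 [253.79 139.51] [21.1  6.3] 18.165956497192383 [[242.8, 139.2], [244.7, 133.3], [264.8, 139.8], [262.8, 145.8]]
105 [253.31 141.46] [21.6 10.8] 14.87568473815918 [[241.5, 143.9], [244.3, 133.5], [265.1, 139.0], [262.3, 149.5]]
top 62 [162.52 136.52] [ 7.14028263 34.25983047]
top 75 [162.62 136.68] [ 8.20419216 34.89079666]
top (257, 138) bbox c [256.06 135.81] 8.125 6.375
top (254, 172) bbox c [256.88 175.75] 19.25 17.5
top (344, 144) bbox c [342.94 142.44] 9.125 6.875
top (343, 179) bbox c [343.   182.81] 25.0 17.375
side (298, 205) bbox c [298. 202.] 25.0 10.75
side (270, 210) bbox c [272.12 208.69] 20.75 10.125
side (336, 248) bbox c [337.19 246.06] 9.875 8.375
side (305, 258) bbox c [304.69 257.06] 13.125 10.875
[[0.5065, 0.0479, 0.008], [0.6884, 0.0325, 0.008], [0.6582, -0.2691, 0.008], [0.4781, -0.2457, 0.008]] [ 0.5828 -0.1086  0.008 ] [np.float64(0.2949), np.float64(0.1826), np.float64(0.3031), np.float64(0.1816)] [np.float64(84.48), np.float64(-4.82), np.float64(-95.72), np.float64(172.6)]
head side [[0.5055, 0.0212, 0.0303], [0.5093, 0.0034, 0.0303], [0.5281, 0.0123, 0.0303]]
head top [[0.5256, 0.0119, 0.0303], [0.5145, 0.0063, 0.0303], [0.5069, 0.0229, 0.0303]]
flange top [0.51902011 0.01984453 0.0163    ]
```

Run:
```python
from h import *
Z={n:np.load(f"{n}1.npz") for n in("side","top")}
for n in Z:
    C=cloud(n,Z[n]["d"]).reshape(-1,3); d=Z[n]["d"].ravel()>0
    m=d&(np.hypot(C[:,0]-.625,C[:,1]-.22)<.09)&(C[:,2]>.155)&(C[:,2]<.2)
    P=C[m]; r=cv2.minAreaRect((P[:,:2]*1000).astype(np.float32)); print(n,m.sum(),P.mean(0).round(4),"z",np.percentile(P[:,2],[5,50,95]).round(4),r)
for z in(.165,.169,.175): 
    a,b=plane("top",147.3,144.7,z),plane("top",177.75,128.55,z); print(z,a,b,(a+b)/2,np.linalg.norm(a-b),np.degrees(np.arctan2(*(b-a)[[1,0]])))
print("tri c",tri("top",(162.57,136.6),"side",(254.4,138.6)))
for h in(.169,): print(proj("side",plane("top",162.57,136.6,h)))
# head edges: level-crossing points along given normals
def edges(n,p,q,z,inw):
    p,q=np.array(p),np.array(q); g=Z[n]["p"].mean(2).astype(np.float32); t=(q-p)/np.linalg.norm(q-p); nr=np.array([-t[1],t[0]]); nr*=np.sign(nr@(np.array(inw)-p)); W=[]
    s=np.arange(-1.6,1.6,.1)
    for f in np.linspace(.2,.8,9):
        c=p+f*(q-p); X=c+s[:,None]*nr; v=cv2.remap(g,X[:,0].astype(np.float32)[None],X[:,1].astype(np.float32)[None],cv2.INTER_CUBIC)[0]
        k=np.argmax(np.gradient(v)); W.append(plane(n,*X[k],z)[:2])
    W=np.array(W,np.float32); l=cv2.fitLine(W,cv2.DIST_HUBER,0,.001,.001).ravel(); ang=np.degrees(np.arctan2(l[1],l[0]))
    print(n,"edge yaw mod90 %.1f"%(ang%90),"mid",W.mean(0).round(4)," inward+9mm:",[ (W.mean(0)+sg*.009*np.array([-l[1],l[0]])).round(4).tolist() for sg in(1,-1)])
edges("side",(265.6,207.4),(269.4,209.9),.0303,(269.4,206)); edges("side",(269.4,209.9),(273.1,206.8),.0303,(269.4,206))
edges("top",(252.6,175.6),(258.75,172.7),.0303,(254,170)); edges("top",(256.6,168.7),(258.75,172.7),.0303,(254,171))
```

```text
side 117 [0.5735 0.2288 0.1672] z [0.1578 0.168  0.1741] ((569.7296752929688, 229.28085327148438), (21.95365333557129, 84.03910827636719), 27.341463088989258)
top 284 [0.5748 0.2318 0.1711] z [0.1612 0.1719 0.1764] ((572.3543701171875, 230.5662384033203), (28.130781173706055, 82.90593719482422), 27.095218658447266)
0.165 [0.55837184 0.27059849 0.165     ] [0.59726381 0.19828284 0.165     ] [0.57781783 0.23444066 0.165     ] 0.08211052341385207 -61.72825826723907
0.169 [0.55719206 0.26950988 0.169     ] [0.59593085 0.19747906 0.169     ] [0.57656145 0.23349447 0.169     ] 0.08178711680065974 -61.72825826723912
0.175 [0.55542238 0.26787697 0.175     ] [0.5939314 0.1962734 0.175    ] [0.57467689 0.23207519 0.175     ] 0.0813020068808713 -61.72825826723917
tri c (array([0.57901162, 0.23402455, 0.16509174]), np.float64(0.002521031806208086))
[253.47690708 137.87780082]
side edge yaw mod90 22.3 mid [0.5083 0.013 ]  inward+9mm: [[0.5166000127792358, 0.01640000008046627], [0.5, 0.009600000455975533]]
side edge yaw mod90 34.1 mid [0.5186 0.0074]  inward+9mm: [[0.5135999917984009, 0.01489999983459711], [0.5236999988555908, -0.0]]
top edge yaw mod90 23.0 mid [0.5106 0.0145]  inward+9mm: [[0.5188999772071838, 0.01810000091791153], [0.5023000240325928, 0.010999999940395355]]
top edge yaw mod90 39.1 mid [0.5194 0.0103]  inward+9mm: [[0.513700008392334, 0.01730000041425228], [0.5250999927520752, 0.0034000000450760126]]
```

```bash
python3 -m pendant '[[[-1,-0.4,0,-1,1],[-2,-0.85,0,-2,1],[-3,-1.3,0,-3,1],[-4,-1.7,0,-4,1],[-5,-2.15,0,-5,1],[-6,-2.6,0,-6,1],[-7,-3,0,-7,1],[-8,-3.4,0,-8,1],[-8.77,-3.77,0,-8.45,1],[-8.77,-3.77,0,-8.45,1],[-8.77,-3.77,0,-8.45,1],[-8.77,-3.77,0,-8.45,1]]]' 10
cat >> h.py <<'E'
def st():
    o=get_obs(); M=R.from_quat(o["tool_rot"]).as_matrix(); print("t%.2f"%o["time_s"],"tcp",np.round(o["ee_pos"],4),"toolx",M[:,0].round(3),"tooly",M[:,1].round(3),"z",M[:,2].round(3),"q7 %.2f"%o["qpos"][6],"w %.4f"%o["gripper_width"],"ff",o["finger_force"],"F",np.round(o["contact_force"],1),"M",np.round(o["moment"],2))
    return np.array(o["ee_pos"]),M
def to(x,y,z,yaw,w=None):
    p,M=st(); d=M.T@(np.array([x,y,z])-p)/.05; cur=np.degrees(np.arctan2(M[1,1],M[0,1])); r=((cur-yaw+90)%180-90)/6
    print("-> shift",d.round(3),"roll %.2f (or %+.0f)"%(r,-30*np.sign(r)))
E
python3 - <<'E'
from h import *
to(.5736,.2314,.149,-62.2)
for n in("side","top"):
    p,d=capture(n); np.savez(f"{n}2.npz",p=p,d=d)
S=np.load("side2.npz")["p"];T=np.load("top2.npz")["p"]
f=lambda p,x0,y0,x1,y1: cv2.resize(p[y0:y1,x0:x1,::-1],(400,400),interpolation=cv2.INTER_CUBIC)
cv2.imwrite("pics/hov.png",np.hstack([f(S,205,90,305,190),f(T,115,90,215,190)]))
E
```

```text
time_s: 2.4
ee_pos: [0.5726, 0.2337, 0.2227]
tool_rot: [-0.242, 0.97, 0.0, -0.0]
contact_force: [0.5, 0.2, -0.6]
gripper_width: 0.0876
finger_force: 0.0
t2.40 tcp [0.5726 0.2337 0.2227] toolx [-0.883 -0.469 -0.   ] tooly [-0.469  0.883  0.001] z [-0.     0.001 -1.   ] q7 1.59 w 0.0876 ff 0.0 F [ 0.5  0.2 -0.6] M [0.1  0.05 0.01]
-> shift [ 0.004 -0.05   1.474] roll 0.03 (or -30)
```

View pics/hov.png

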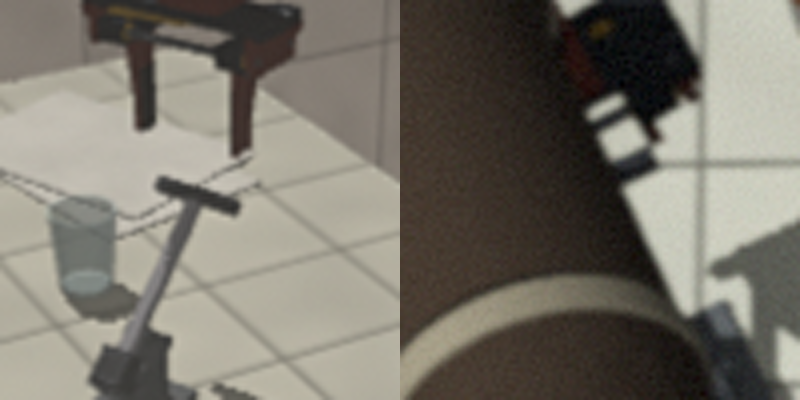

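The fingers hover over the bar. In the side crop the tips span about x 135–250 and the bar ends are at (157,185) and (240,210). I check the lateral offset by projection.

Run:
```python
from h import *
p,M=st(); y=M[:,1]
for nm,q in(("tcp",p),("tip+44",p+.044*y),("tip-44",p-.044*y),("out+57",p+.0575*y),("out-57",p-.0575*y)):
    u=proj("side",q); print(nm,u.round(2),"crop",((u-[205,90])*4+1.5).round(0))
b=np.array([.5736,.2314,.168]); bd=np.array([.466,-.885,0])
for s in(-.042,0,.042): u=proj("side",b+s*bd); print("bar",s,u.round(2),"crop",((u-[205,90])*4+1.5).round(0), "top",proj("top",b+s*bd).round(1))
S=np.load("side2.npz"); C=cloud("side",S["d"]).reshape(-1,3)
m=(np.hypot(C[:,0]-p[0],C[:,1]-p[1])<.1)&(C[:,2]>.22)&(C[:,2]<.26)
Q=C[m]-p; s=Q@y; print(m.sum(),np.percentile(s,[0,2,98,100]).round(4)); 
h,e=np.histogram(s,np.arange(-.07,.075,.005)); print(dict(zip((e[:-1]*1000).round().astype(int).tolist(),h.tolist())))
m=(np.hypot(C[:,0]-.5736,C[:,1]-.2314)<.07)&(C[:,2]>.156)&(C[:,2]<.19); s=(C[m]-p)@y; print("bar s",m.sum(),np.percentile(s,[0,2,5,95,98,100]).round(4))
```

```text
t2.50 tcp [0.5728 0.2333 0.2228] toolx [-0.883 -0.469 -0.   ] tooly [-0.469  0.883  0.   ] z [-0.  0. -1.] q7 1.59 w 0.0877 ff 0.0 F [0.9 0.4 0.1] M [0.07 0.01 0.03]
tcp [252.29 123.76] crop [191. 137.]
tip+44 [241.7  120.91] crop [148. 125.]
tip-44 [263.18 126.69] crop [234. 148.]
out+57 [238.52 120.06] crop [136. 122.]
out-57 [266.58 127.6 ] crop [248. 152.]
bar -0.042 [243.12 135.69] crop [154. 184.] top [147.8 146.1]
bar 0 [253.01 138.56] crop [194. 196.] top [163.5 137.9]
bar 0.042 [263.18 141.51] crop [234. 208.] top [179.2 129.8]
128 [-0.0569 -0.0566  0.0508  0.0515]
{-70: 0, -65: 0, -60: 19, -55: 34, -50: 10, -45: 0, -40: 0, -35: 0, -30: 0, -25: 0, -20: 0, -15: 0, -10: 0, -5: 0, 0: 0, 5: 0, 10: 0, 15: 0, 20: 0, 25: 0, 30: 0, 35: 2, 40: 42, 45: 17, 50: 4, 55: 0, 60: 0, 65: 0, 70: 0}
bar s 114 [-0.0456 -0.0447 -0.0429  0.0366  0.0379  0.0391]
```

```bash
python3 -m pendant '[[[-0.04,-0.046,0.3,0,1],[-0.04,-0.046,0.6,0,1],[-0.04,-0.046,0.8,0,1],[-0.04,-0.046,0.9,0,1],[-0.04,-0.046,0.95,0,1],[-0.04,-0.046,1.0,0,1],[-0.04,-0.046,1.03,0,1],[-0.04,-0.046,1.03,0,1]]]'
python3 - <<'E'
from h import *
st()
for n in("side",):
    p,d=capture(n); cv2.imwrite("pics/low.png",cv2.resize(p[100:175,205:305,::-1],(800,600),interpolation=cv2.INTER_CUBIC))
E
```

```text
time_s: 3.5
ee_pos: [0.5783, 0.2325, 0.173]
tool_rot: [-0.241, 0.971, 0.001, 0.003]
contact_force: [3.1, 2.9, 6.9]
gripper_width: 0.0875
finger_force: 3.1
t3.50 tcp [0.5783 0.2325 0.173 ] toolx [-0.884 -0.467 -0.006] tooly [-0.467  0.884  0.001] z [ 0.005  0.003 -1.   ] q7 1.60 w 0.0875 ff 3.0768343491945416 F [3.1 2.9 6.9] M [ 1.   -0.57 -0.17]
```

View pics/low.png

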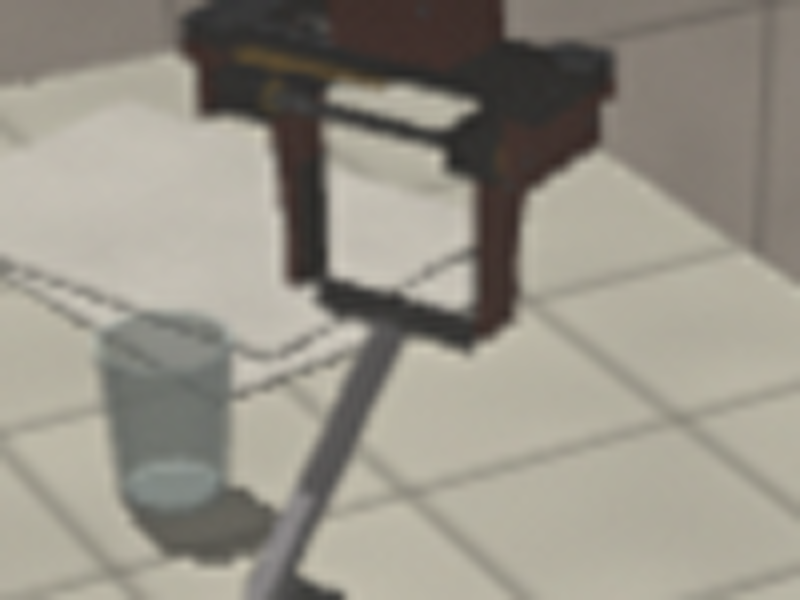

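The left (+y) finger is just touching the bar's end, with 7 N upward. I raise, shift 1.8 mm along +y and retry.

```bash
python3 -m pendant '[[[0,0,-0.2,0,1],[0,0.036,-0.2,0,1],[0,0.036,-0.2,0,1],[0,0.036,-0.1,0,1],[0,0.036,-0.05,0,1],[0,0.036,0,0,1],[0,0.036,0.06,0,1],[0,0.036,0.06,0,1]]]'
python3 -c "
from h import *
st()"
```

```text
time_s: 4.55
ee_pos: [0.5754, 0.2325, 0.1678]
tool_rot: [-0.241, 0.971, -0.0, -0.0]
contact_force: [-0.6, 0.2, 0.0]
gripper_width: 0.0881
finger_force: 0.4
t4.55 tcp [0.5754 0.2325 0.1678] toolx [-0.884 -0.467  0.001] tooly [-0.467  0.884  0.   ] z [-0.001 -0.    -1.   ] q7 1.59 w 0.0881 ff 0.36645838918047957 F [-0.6  0.2  0. ] M [0.12 0.15 0.01]
```

```bash
python3 -m pendant '[[[0,0,0.1,0,1],[0,0,0.2,0,1],[0,0,0.3,0,1],[0,0,0.37,0,1],[0,0,0.37,0,1],[0,0,0.37,0,0.8],[0,0,0.37,0,0.8],[0,0,0.37,0,0.8]]]' 30
python3 - <<'E'
from h import *
st()
for n in("side",):
    p,d=capture(n); cv2.imwrite("pics/grip.png",cv2.resize(p[115:190,205:305,::-1],(600,450),interpolation=cv2.INTER_CUBIC))
E
```

```text
time_s: 5.55
ee_pos: [0.5755, 0.2324, 0.1496]
tool_rot: [-0.241, 0.971, -0.0, -0.0]
contact_force: [-0.3, 0.0, 0.1]
gripper_width: 0.0839
finger_force: 30.0
t5.55 tcp [0.5755 0.2324 0.1496] toolx [-0.884 -0.467  0.   ] tooly [-0.467  0.884 -0.   ] z [-0. -0. -1.] q7 1.59 w 0.0839 ff 29.998358488082886 F [-0.3  0.   0.1] M [ 0.24  0.24 -0.08]
```

View pics/grip.png

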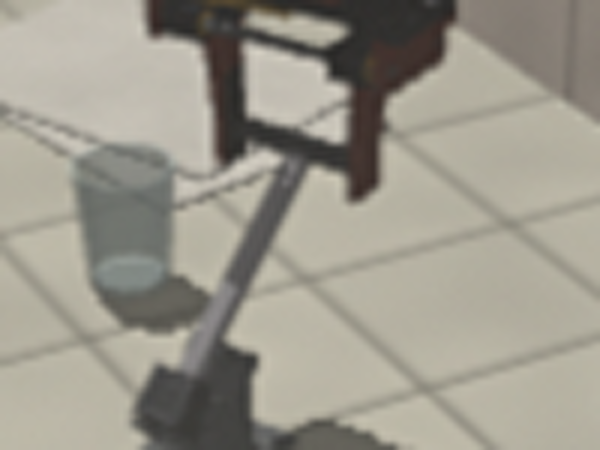

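The bar is gripped at its ends, with the opening at 83.9 mm. Lifting.

```bash
python3 -m pendant '[[[0,0,-0.2,0,0.8],[0,0,-0.5,0,0.8],[0,0,-0.9,0,0.8],[0,0,-1.3,0,0.8],[0,0,-1.7,0,0.8],[0,0,-2.1,0,0.8],[0,0,-2.5,0,0.8],[0,0,-2.8,0,0.8],[0,0,-2.8,0,0.8]]]' 30
cat >> h.py <<'E'
def lean(n="side"):
    """driver axis from depth: shank/socket points below the grasp"""
    p,M=st(); im,d=capture(n); C=cloud(n,d).reshape(-1,3); g=p-.019*M[:,2]
    Q=(C-g)@M; m=(d.ravel()>0)&(abs(Q[:,1])<.025)&(Q[:,2]>.025)&(Q[:,2]<.2)&(np.hypot(Q[:,0],Q[:,2])<.2)
    Q=Q[m]; print(m.sum(),"tool frame z bins (x,y,z) mm")
    for a in np.arange(.03,.2,.02):
        k=(Q[:,2]>a)&(Q[:,2]<a+.02)
        if k.sum()>3: print((np.median(Q[k],0)*1000).round(1),k.sum())
    return im
E
python3 - <<'E'
from h import *
p=lean(); cv2.imwrite("pics/lift.png",cv2.resize(p[60:195,190:370,::-1],(720,540),interpolation=cv2.INTER_CUBIC))
E
```

```text
time_s: 6.72
ee_pos: [0.5764, 0.2327, 0.2918]
tool_rot: [-0.241, 0.971, 0.0, 0.002]
contact_force: [0.3, -0.1, 0.1]
gripper_width: 0.0705
finger_force: 0.0
t6.72 tcp [0.5764 0.2327 0.2918] toolx [-0.884 -0.467 -0.004] tooly [-0.467  0.884 -0.   ] z [ 0.003  0.002 -1.   ] q7 1.60 w 0.0705 ff 0.0 F [ 0.3 -0.1  0.1] M [ 0.07 -0.02  0.  ]
0 tool frame z bins (x,y,z) mm
```

View pics/lift.png

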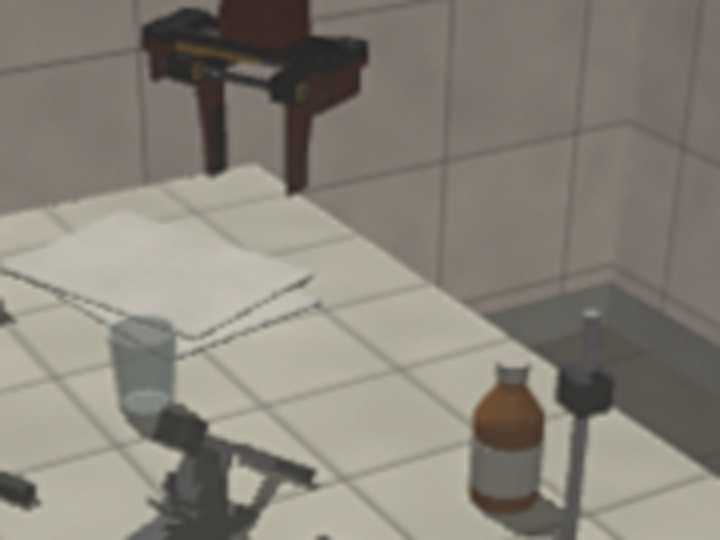

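The driver slipped out during the lift. I look at where it lies now.

Run:
```python
from h import *
L=[capture("side") for _ in range(4)]; S=np.mean([l[0] for l in L],0); np.savez("side3.npz",p=S,d=np.median([l[1] for l in L],0))
t=capture("top"); np.savez("top3.npz",p=t[0],d=t[1])
a=cv2.resize(S[135:210,215:295,::-1],(400,375),interpolation=cv2.INTER_CUBIC); b=cv2.resize(t[0][120:216,130:232,::-1],(400,375),interpolation=cv2.INTER_CUBIC)
cv2.imwrite("pics/drop.png",np.hstack([a,b]))
st()
```

```text
t7.03 tcp [0.5753 0.2324 0.2888] toolx [-0.884 -0.467  0.001] tooly [-0.467  0.884  0.   ] z [-0.001 -0.001 -1.   ] q7 1.60 w 0.0704 ff 0.0 F [-0.4 -0.5 -0.8] M [0.01 0.04 0.02][ WARN:0@1.413] global loadsave.cpp:1063 imwrite_ Unsupported depth image for selected encoder is fallbacked to CV_8U.
```

View pics/drop.png

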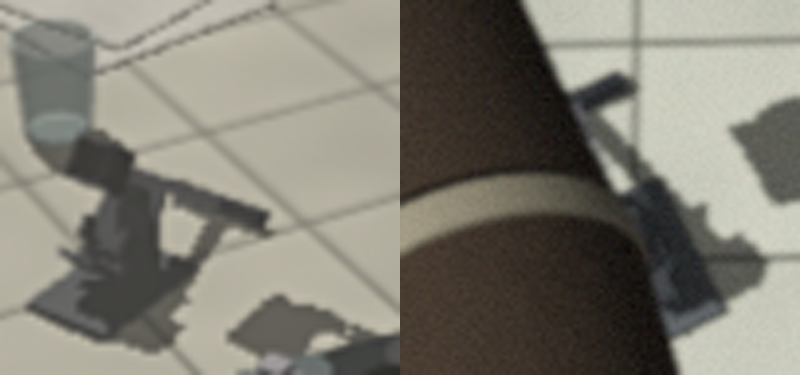

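The side crop shows a dark block near (100,160) beside a bar running (160,180)–(270,220). In the top crop a piece of the crossbar shows at (605,90), mostly hidden by the arm. I move the arm aside and measure the driver numerically from depth.

```bash
python3 -m pendant '[[[0,1,-0.3,0,1],[0,2,-0.3,0,1],[0,3,-0.3,0,1],[0,4,-0.3,0,1],[0,5,-0.3,0,1],[0,5,-0.3,0,1]]]' 30
python3 - <<'E'
from h import *
Z={}
for n in("side","top"):
    L=[capture(n) for _ in range(5)]; Z[n]=(np.mean([l[0] for l in L],0),np.median([l[1] for l in L],0)); np.savez(f"{n}4.npz",p=Z[n][0],d=Z[n][1])
im,d=Z["top"]; C=cloud("top",d)
print("height map mm (top), cols/rows step 2")
u0,u1,v0,v1=140,220,115,212
print("     "+" ".join("%3d"%u for u in range(u0,u1,3)))
for v in range(v0,v1,3): print(v,"|"+" ".join("%3d"%(C[v,u,2]*1000) for u in range(u0,u1,3)))
print("grey");
for v in range(v0,v1,3): print(v,"|"+" ".join("%3d"%im[v,u].max() for u in range(u0,u1,3)))
E
```

```text
time_s: 7.78
ee_pos: [0.4549, 0.4579, 0.3035]
tool_rot: [-0.244, 0.97, 0.001, -0.001]
contact_force: [0.2, -0.4, -0.4]
gripper_width: 0.0881
finger_force: 0.0
height map mm (top), cols/rows step 2
     140 143 146 149 152 155 158 161 164 167 170 173 176 179 182 185 188 191 194 197 200 203 206 209 212 215 218
115 |  1  -1  -1   1   2  -1  -1   0   0   0   2  -3  -1  -1  -2   0  -3  -1  -2  -2  -1   0  -3  -2  -3  -1   0
118 |  1   0   0  -2   0  -2  -1   0  -1  -3  -2  -2   0  -1   0  -1  -3   0  -2   0  -3   1  -1  -1   0   0   0
121 |  0  -1  -2  -1   0   0   0  -1  -2  -2   0  -1  -1   0  -1   0   0   0  -1   0  -2   0   0   0  -1  -3  -2
124 | -3   0  -1  -2   1  -2   0  -1   0  -1  -1  -1   1  -1  -1   0  -1  -3  -2   0  -1   0  -1  -3  -2   0   0
127 | -2  -2  -1  -1  -2   0  -4  -2   0  -1  -2   0   0  -2   0   0  -2   0  -3  -2   0  -2   1   0   1  -1   1
130 |  0  -1   0  -2  -2  -2   0  -1  -2   0  -3   0   0  -2   0  -3  -2  -2   0  -1  -1   0  -1  -1   0   0   0
133 |  0   0   0   0  -1   0   1  -2  -1  -1  -2  -2   0  -1  -2  -1   0  -2  -1  -3   0  -1   0  -2  -1  -3  -1
[... 5972 characters left out ...]
29  28  34  64  65  65
196 | 64  63  64  65  64  92 155 156 158 115  67  65  68  65  51  29  27  24  26  29  30  29  30  33  54  66  65
199 | 63  64  63  65  65  72 146 157 124  83  65  96  85  64  63  35  32  28  32  34  29  28  30  32  44  64  64
202 | 63  62  67  63  64  65  82  84  65  86 136 157 151 139 113  78  48  55  73  78  65  39  36  58  64  66  66
205 |131  65  64  66  65  68  67  73 140 157 157 156 157 157 157 150  86  81  80  78  73 100 144  99  65  65  66
208 |153 105  65  64  65  66  65 116 157 158 157 156 158 156 158 157 112  79  69 113 153 156 156 158 135  75  63
211 |152 141  67  65  65  66 105 159 156 158 157 157 156 154 155 157 124 127 151 156 156 157 157 157 154 154 107
```

The height map shows the driver tipped back over the rest. The bar lies on the bench at about (162,153)–(187,140). The shank rises from (174,148) to the socket, mouth up, near (187,182). I fit that geometry.

Run:
```python
from h import *
Z={n:np.load(f"{n}4.npz") for n in("side","top")}
C=cloud("top",Z["top"]["d"]); v,u=np.indices(C.shape[:2])
m=(C[...,2]>.006)&(C[...,2]<.022)&(u>156)&(u<192)&(v>136)&(v<157)&(Z["top"]["p"].max(2)<75)
P=C[m]; r=cv2.minAreaRect((P[:,:2]*1000).astype(np.float32)); print("bar",m.sum(),r,"z",np.percentile(P[:,2],[5,50,95]).round(4))
m2=(C[...,2]>.025)&(C[...,2]<.092)&(u>171)&(u<185)&(v>147)&(v<173); P=C[m2]; c=P.mean(0); _,_,V=np.linalg.svd(P-c); d=V[0]*np.sign(V[0][2])
print("shank n",m2.sum(),"c",c.round(4),"dir",d.round(3),"elev",np.degrees(np.arcsin(d[2])),"yaw",np.degrees(np.arctan2(d[1],d[0])))
t=(.008-c[2])/d[2]; print("at z .008:",(c+t*d).round(4)); 
m3=(C[...,2]>.107)&(u>180)&(u<200)&(v>172)&(v<190); P=C[m3]; print("socket",m3.sum(),P.mean(0).round(4),P[:,2].max().round(4)); print("t socket",(P-c)@d@np.ones(len(P))/len(P), "max",((P-c)@d).max(),"min",((P-c)@d).min(),"t bar",t)
S=cloud("side",Z["side"]["d"]).reshape(-1,3); Q=S-c; tt=Q@d; w=np.linalg.norm(Q-tt[:,None]*d,axis=1); k=(w<.02)&(tt>-.06)&(tt<.06)&(S[:,2]>.03)
k&=(S[:,2]>.012); print("side shank",k.sum(),S[k].mean(0).round(4), "perp offs",np.median(Q[k]-tt[k,None]*d,0).round(4))
B=[(t_,nm) for t_,nm in()]
for nm,(a,b) in dict(beaker=(103,162),bottle=(223,88)).items(): print(nm,plane("top",a,b,.04).round(3))
to(*(c+d*.0)[:2],.2,-62.2)
```

```text
bar 163 ((595.9774780273438, 239.8544921875), (15.656312942504883, 82.94586944580078), 26.151552200317383) z [0.0085 0.0145 0.0181]
shank n 122 c [0.5461 0.2156 0.0569] dir [-0.732 -0.349  0.585] elev 35.82047080464196 yaw -154.50489242929882
at z .008: [0.6073 0.2448 0.008 ]
socket 140 [0.4793 0.1822 0.1186] 0.1291
t socket 0.09673224475221634 max 0.10925833647638239 min 0.07532836268148999 t bar -0.08356498969848619
side shank 59 [0.5302 0.2026 0.0612] perp offs [-0.0022 -0.0064 -0.0062]
beaker [0.55  0.422 0.04 ]
bottle [0.753 0.101 0.04 ]
t8.28 tcp [0.4593 0.4529 0.3048] toolx [-0.885 -0.466 -0.   ] tooly [-0.466  0.885 -0.   ] z [ 0.  0. -1.] q7 1.17 w 0.0881 ff 0.0 F [ 0.2 -0.1  0. ] M [ 0.03 -0.04  0.01]
-> shift [ 0.677 -5.007  2.096] roll -0.00 (or +30)
```

```bash
python3 -m pendant '[[[0.1,-1,0,0.35,1],[0.2,-2,0,0.35,1],[0.3,-3,0,0.35,1],[0.4,-4,0,0.35,1],[0.43,-5.01,0.2,0.35,1],[0.43,-5.01,1.2,0.35,1],[0.43,-5.01,2.4,0.35,1],[0.43,-5.01,3.4,0.35,1],[0.43,-5.01,4.2,0.35,1],[0.43,-5.01,4.6,0.35,1],[0.43,-5.01,4.8,0.35,1],[0.43,-5.01,4.8,0.35,1]]]' 60
python3 -c "
from h import *
to(.5572,.2211,.0205,-64.3)"
```

```text
time_s: 9.78
ee_pos: [0.5568, 0.2218, 0.0646]
tool_rot: [-0.223, 0.975, -0.0, -0.0]
contact_force: [0.2, 0.2, -0.1]
gripper_width: 0.0876
finger_force: 0.0
t9.78 tcp [0.5568 0.2218 0.0646] toolx [-0.901 -0.434  0.   ] tooly [-0.434  0.901 -0.   ] z [-0. -0. -1.] q7 1.56 w 0.0876 ff 0.0 F [ 0.2  0.2 -0.1] M [ 0.03  0.05 -0.05]
-> shift [-0.    -0.016  0.881] roll 0.01 (or -30)
```

```bash
python3 -m pendant '[[[0,-0.016,0.3,0,1],[0,-0.016,0.6,0,1],[0,-0.016,0.85,0,1],[0,-0.016,0.88,0,1],[0,-0.016,0.88,0,0],[0,-0.016,0.88,0,0],[0,-0.016,0.88,0,0],[0,-0.016,0.88,0,0],[0,-0.016,0.88,0,0],[0,-0.016,0.88,0,0]]]' 60
python3 -c "
from h import *
st()"
```

```text
time_s: 11.02
ee_pos: [0.5572, 0.2213, 0.0207]
tool_rot: [-0.223, 0.975, 0.0, 0.0]
contact_force: [-0.3, 0.6, -0.3]
gripper_width: 0.0313
finger_force: 0.0
t11.03 tcp [0.5572 0.2213 0.0207] toolx [-0.901 -0.434 -0.   ] tooly [-0.434  0.901  0.   ] z [ 0.  0. -1.] q7 1.56 w 0.0313 ff 0.0 F [-0.3  0.6 -0.3] M [0.04 0.05 0.  ]
```

```bash
python3 -m pendant '[[[0,0,0,0,0],[0,0,0,0,0],[0,0,0,0,0],[0,0,0,0,0],[0,0,-0.1,0,0],[0,0,-0.25,0,0],[0,0,-0.4,0,0],[0,0,-0.4,0,0]]]' 60
python3 -c "
from h import *
lean()"
```

```text
time_s: 12.02
ee_pos: [0.5577, 0.2211, 0.0415]
tool_rot: [-0.223, 0.975, 0.0, 0.001]
contact_force: [0.0, 0.9, -3.9]
gripper_width: 0.0119
finger_force: 59.9
t12.03 tcp [0.5577 0.2211 0.0415] toolx [-0.901 -0.434 -0.001] tooly [-0.434  0.901 -0.   ] z [ 0.001  0.    -1.   ] q7 1.56 w 0.0119 ff 59.90769624710083 F [ 0.   0.9 -3.9] M [ 0.08 -0.15  0.02]
738 tool frame z bins (x,y,z) mm
[ 87.  -11.8  34.7] 60
[33.  -2.2 62.5] 645
```

The full weight, 3.9 N, is carried on the shank. Next I lift clear, move away from the rest and check the driver's pose.

```bash
python3 -m pendant '[[[0,0,-0.4,0,0],[0,0,-0.9,0,0],[0,0,-1.4,0,0],[0,0,-1.9,0,0],[0,0,-2.4,0,0],[-0.5,0,-2.4,0,0],[-1,0,-2.4,0,0],[-1.6,0,-2.4,0,0],[-2.2,0,-2.4,0,0],[-2.8,0,-2.4,0,0],[-3.2,0,-2.4,0,0],[-3.2,0,-2.4,0,0]]]' 60
cat >> h.py <<'E'
def prof(n="side",N=3,rad=.2):
    p,M=st(); g=p-.019*M[:,2]; L=[capture(n)[1] for _ in range(N)]; d=np.median(L,0); C=cloud(n,d).reshape(-1,3)
    Q=(C-g)@M; m=(d.ravel()>0)&(abs(Q[:,1])<.012)&(np.hypot(Q[:,0],Q[:,2])<rad)&(C[:,2]>.006); Q=Q[m]*1000
    for a in range(-200,200,15):
        k=(Q[:,0]>a)&(Q[:,0]<a+15)&(Q[:,2]>-35)
        if k.sum()>2: print("x",a+7,"z(tool)",np.percentile(Q[k,2],[5,50,95]).round(0),k.sum())
E
python3 -c "
from h import *
prof()"
```

```text
time_s: 13.58
ee_pos: [0.7014, 0.291, 0.1591]
tool_rot: [-0.223, 0.975, -0.0, -0.001]
contact_force: [0.1, -0.8, -4.7]
gripper_width: 0.0118
finger_force: 59.9
t13.57 tcp [0.7014 0.291  0.1591] toolx [-0.901 -0.435  0.002] tooly [-0.435  0.901  0.   ] z [-0.001 -0.001 -1.   ] q7 1.57 w 0.0118 ff 59.90762114524841 F [ 0.1 -0.8 -4.7] M [ 0.08 -0.1   0.01]
x -43 z(tool) [23. 28. 37.] 8
x -28 z(tool) [15. 24. 26.] 5
x -13 z(tool) [-28.  -9.  17.] 5
x 2 z(tool) [-33.  -5.  21.] 26
x 17 z(tool) [-33. -15.  16.] 41
x 32 z(tool) [-27. -21. -14.] 8
x 47 z(tool) [-34. -29. -23.] 9
```

```bash
python3 -m pendant '[[[0,0,0.5,0,0],[0,0,1.1,0,0],[0,0,1.7,0,0],[0,0,2.2,0,0],[0,0,2.5,0,0],[0,0,2.62,0,0],[0,0,2.62,0,0]]]' 60
python3 -m pendant '[[[0,0,0.1,0,0],[0,0,0.2,0,0],[0,0,0.3,0,0],[0,0,0.4,0,0],[0,0,0.42,0,0]]]' 12
python3 -c "
from h import *
prof()"
```

```text
time_s: 14.6
ee_pos: [0.7014, 0.2908, 0.0301]
tool_rot: [-0.223, 0.975, 0.0, 0.0]
contact_force: [0.5, 0.3, -5.2]
gripper_width: 0.0113
finger_force: 59.9
time_s: 15.22
ee_pos: [0.7016, 0.291, 0.0086]
tool_rot: [-0.223, 0.975, 0.0, 0.0]
contact_force: [1.0, 0.8, -0.7]
gripper_width: 0.0118
finger_force: 12.0
t15.22 tcp [0.7016 0.291  0.0086] toolx [-0.901 -0.435 -0.001] tooly [-0.435  0.901  0.   ] z [ 0.001  0.    -1.   ] q7 1.57 w 0.0118 ff 11.999876350164413 F [ 1.   0.8 -0.7] M [ 0.14 -0.21 -0.01]
x -58 z(tool) [-13. -11.   1.] 12
x -43 z(tool) [-10.  -8.  -1.] 8
x -28 z(tool) [-9. -3.  2.] 7
x 2 z(tool) [-33. -16.  -4.] 24
x 17 z(tool) [-32.  -5.  13.] 36
x 32 z(tool) [-5.  1.  8.] 16
x 47 z(tool) [-1.  2. 11.] 12
x 62 z(tool) [ 1.  4. 10.] 12
x 77 z(tool) [ 2.  5. 12.] 12
x 92 z(tool) [-4. -3. -1.] 6
x 107 z(tool) [-3. -1. 19.] 16
x 122 z(tool) [-2.  0. 20.] 23
```

At 12 N the driver pivoted by itself and its mouth is now on the bench. I release it to lie flat, then measure.

```bash
python3 -m pendant '[[[0,0,0.05,0,0.05],[0,0,0.05,0,0.5],[0,0,0.05,0,0.5],[0,0,0.05,0,0.5],[0,0,0.05,0,0.5],[0,0,-0.4,0,0.6],[0,0,-1,0,0.8],[0,0,-2,0,1],[0,0,-3,0,1],[0,1.2,-4,0,1],[0,2.2,-4,0,1],[0,3.4,-4,0,1]]]'
python3 - <<'E'
from h import *
st(); Z={}
for n in("side","top"):
    L=[capture(n) for _ in range(5)]; Z[n]=(np.mean([l[0] for l in L],0),np.median([l[1] for l in L],0)); np.savez(f"{n}5.npz",p=Z[n][0],d=Z[n][1])
C=cloud("top",Z["top"][1]); im=Z["top"][0]; G=im.max(2)
c=proj("top",[.74,.305,.008]); m0=proj("top",[.58,.23,.015]); print("expected bar px",c,"mouth",m0)
u0,v0=int(min(c[0],m0[0]))-22,int(min(c[1],m0[1]))-18
print("hgt u0",u0)
for v in range(v0,v0+95,4): print(v,"|"+" ".join("%3d"%(C[v,u,2]*1000) for u in range(u0,u0+75,3)),"|"+" ".join("%3d"%G[v,u] for u in range(u0,u0+75,3)))
E
```

```text
time_s: 16.88
ee_pos: [0.6274, 0.4457, 0.213]
tool_rot: [-0.222, 0.975, 0.001, 0.002]
contact_force: [0.0, 0.7, -0.1]
gripper_width: 0.0877
finger_force: 0.0
t16.88 tcp [0.6274 0.4457 0.213 ] toolx [-0.901 -0.434 -0.005] tooly [-0.434  0.901  0.001] z [ 0.004  0.003 -1.   ] q7 1.34 w 0.0877 ff 0.0 F [ 0.   0.7 -0.1] M [ 0.06  0.   -0.01]
expected bar px [151.69762303  98.35615525] mouth [176.74479949 152.09962722]
hgt u0 129
80 | -1  -3   0  -3  -2   1  -2   0  -2  -1   0  -3  -1  -2  -2  -2   0  -1   0  -2  -5  -1   0   0   0 |145 146 124 148 151 153 155 156 157 159 161 161 162 163 165 166 167 166 166 170 151 163 177 177 180
84 | -1  -3  -1   0  -2  -3   0   0  -2  -1   0  -2  -1  -2   0  -2   0   0  -1   0  -1   2  -1  -1   0 |170 172 130 167 168 168 169 170 170 167 154 168 170 171 171 171 172 172 173 174 154 166 179 181 182
88 | -1  -2   0  -1  -1  -1  -2  -1  11  12  10  11  -3  -2   0  -2  -2  -3  -1  -1   0   0  -2  -2   0 |173 175 130 169 169 171 170 149  89  59  52  47 137 170 171 170 169 172 172 170 153 165 179 181 183
92 |  0  -3  -1  -2   0  15  12  12  13   5   0  -2  -2 
[... 3567 characters left out ...]
84 184 185 187 186 187 187 188 187 186 186 184 184 184 180 179 138 182 183 181 183
164 | -2  -2   0  -1  -2  -2   0  -1   0  -1   0  -1  -1  -1   0  -1   0  -1   0  -1  -1   0   0   0   0 | 81  57  78 133 187 185 186 186 187 187 187 187 187 186 187 184 184 180 181 179 139 178 163 177 182
168 |  0  -4  -1   0   0   0   0   0   0   0  -2   0  -1  -2   1   0  -3  -1  -4  -1  66   6   6   0   0 | 79  59  80 144 185 185 185 187 185 187 186 188 185 185 187 183 183 182 182 166  88  81  89 123 182
172 | -2   0  -1  -2  -3   0   0   0  -1  -3  -3  -1   0  -3  -1  -1  -1   6  69  68  65  61   7   6  -2 | 79  56  92 176 185 184 186 183 183 184 185 184 183 184 182 183 175 123  72  66  43  52  89  83 141
```

The driver now lies flat: bar top about 14 mm, socket top about 30 mm. I fit the bar from both views.

Run:
```python
from h import *
Z={n:np.load(f"{n}5.npz") for n in("side","top")}
bd=None
for n in("top","side"):
    C=cloud(n,Z[n]["d"]).reshape(-1,3); G=Z[n]["p"].max(2).ravel()
    k=(C[:,2]>.006)&(C[:,2]<.024)&(np.hypot(C[:,0]-.74,C[:,1]-.305)<.075)&(G<85)
    P=C[k]; r=cv2.minAreaRect((P[:,:2]*1000).astype(np.float32)); print(n,"bar",k.sum(),r,np.percentile(P[:,2],[5,50,95]).round(4))
    k=(C[:,2]>.008)&(C[:,2]<.026)&(np.hypot(C[:,0]-.66,C[:,1]-.265)<.05); P=C[k]; c=P.mean(0);_,_,V=np.linalg.svd(P[:,:2]-c[:2],full_matrices=False); print(" shank",k.sum(),c.round(4),V[0],np.degrees(np.arctan2(V[0][1],V[0][0])))
T=Z["top"]["p"].max(2)
g=cv2.resize(T[80:108,128:172].astype(np.float32),None,fx=8,fy=8,interpolation=cv2.INTER_CUBIC)
for th in(75,95):
    m=cv2.morphologyEx((g<th).astype(np.uint8),cv2.MORPH_OPEN,np.ones((17,17)))
    ct=max(cv2.findContours(m,0,1)[0],key=cv2.contourArea); b=(cv2.boxPoints(cv2.minAreaRect(ct))+.5)/8-.5+[128,80]; W=np.array([plane("top",*q,.013)[:2] for q in b]); print("mask",th,W.round(4).tolist(),W.mean(0).round(4))
st()
```

```text
top bar 145 ((721.5196533203125, 311.2315979003906), (103.50527954101562, 77.1922378540039), 3.8243837356567383) [0.0084 0.0126 0.0157]
 shank 134 [0.6639 0.2694 0.0169] [-0.90193769 -0.43186618] -154.41394880164998
side bar 42 ((720.8507690429688, 308.61181640625), (102.137939453125, 70.3274917602539), 3.710477590560913) [0.0063 0.0105 0.0132]
 shank 53 [0.6642 0.2674 0.014 ] [-0.8637976  -0.50383897] -149.74568918515112
mask 75 [[0.76, 0.3169], [0.779, 0.2775], [0.762, 0.2697], [0.7431, 0.309]] [0.7611 0.2933]
mask 95 [[0.7444, 0.3559], [0.7808, 0.2762], [0.7598, 0.2669], [0.7236, 0.3464]] [0.7521 0.3114]
t17.38 tcp [0.6286 0.4422 0.209 ] toolx [-0.902 -0.432 -0.   ] tooly [-0.432  0.902 -0.001] z [ 0.001 -0.    -1.   ] q7 1.35 w 0.0876 ff 0.0 F [ 0.2  0.2 -0.1] M [0.09 0.04 0.04]
```

Run:
```python
from h import *
Z={n:np.load(f"{n}5.npz") for n in("side","top")}
e=np.array([.902,.432]); f=np.array([-.432,.902]); o=np.array([.7521,.3114])
for n in("top","side"):
    C=cloud(n,Z[n]["d"]).reshape(-1,3); a=(C[:,:2]-o)@e; b=(C[:,:2]-o)@f
    k=(C[:,2]>.006)&(C[:,2]<.024)&(abs(a)<.02)&(abs(b)<.06)
    kk=k&(abs(b)>.012); print(n,kk.sum(),"perp pct",np.percentile(a[kk],[2,10,50,90,98]).round(4),"along pct",np.percentile(b[k],[0,2,98,100]).round(4), "slope",np.polyfit(b[kk],a[kk],1).round(4))
    ks=(C[:,2]>.008)&(C[:,2]<.024)&(a<-.03)&(a>-.12)&(abs(b)<.02); print("  shank along",np.median(b[ks]).round(4))
to(.7521,.3114,.12,-64.6)
```

```text
top 113 perp pct [-0.0025 -0.0013  0.0031  0.0101  0.0113] along pct [-0.0406 -0.0386  0.0407  0.0422] slope [-0.0126  0.0038]
  shank along 0.0001
side 39 perp pct [-0.0033 -0.002   0.0002  0.0069  0.0111] along pct [-0.04   -0.0392  0.0403  0.0417] slope [-0.0159  0.0018]
  shank along -0.0023
t17.38 tcp [0.6286 0.4422 0.209 ] toolx [-0.902 -0.432 -0.   ] tooly [-0.432  0.902 -0.001] z [ 0.001 -0.    -1.   ] q7 1.35 w 0.0876 ff 0.0 F [ 0.2  0.2 -0.1] M [0.09 0.04 0.04]
-> shift [-1.096 -3.426  1.782] roll 0.04 (or -30)
```

```bash
python3 -m pendant '[[[-0.3,-0.9,0,-0.1,1],[-0.6,-1.8,0,-0.1,1],[-0.9,-2.6,0.4,-0.1,1],[-1.168,-3.37,1.2,-0.1,1],[-1.168,-3.37,2.2,-0.1,1],[-1.168,-3.37,3,-0.1,1],[-1.168,-3.37,3.4,-0.1,1],[-1.168,-3.37,3.58,-0.1,1],[-1.168,-3.37,3.7,-0.1,1],[-1.168,-3.37,3.86,-0.1,1],[-1.168,-3.37,3.95,-0.1,1],[-1.168,-3.37,3.95,-0.1,1]]]' 25
python3 -c "
from h import *
to(.7540,.3155,.003,-63.8)"
```

```text
time_s: 18.88
ee_pos: [0.7531, 0.3176, 0.0111]
tool_rot: [-0.228, 0.974, 0.0, -0.0]
contact_force: [-0.1, -0.9, 0.2]
gripper_width: 0.0877
finger_force: 0.0
t18.88 tcp [0.7531 0.3176 0.0111] toolx [-0.896 -0.444  0.   ] tooly [-0.444  0.896  0.   ] z [-0. -0. -1.] q7 1.58 w 0.0877 ff 0.0 F [-0.1 -0.9  0.2] M [ 0.02  0.02 -0.03]
-> shift [ 0.002 -0.045  0.161] roll 0.03 (or -30)
```

```bash
python3 -m pendant '[[[0,-0.01,0.08,0,1],[0,-0.01,0.16,0,1],[0,-0.01,0.16,0,1],[0,-0.01,0.16,0,0.9],[0,-0.01,0.16,0,0.9],[0,-0.01,0.16,0,0.9]]]' 25
python3 -c "
from h import *
st()"
```

```text
time_s: 19.62
ee_pos: [0.7534, 0.317, 0.003]
tool_rot: [-0.228, 0.974, -0.0, -0.0]
contact_force: [0.2, 0.2, -2.3]
gripper_width: 0.0834
finger_force: 25.0
t19.62 tcp [0.7534 0.317  0.003 ] toolx [-0.896 -0.444  0.   ] tooly [-0.444  0.896 -0.   ] z [-0. -0. -1.] q7 1.58 w 0.0834 ff 24.999611377716064 F [ 0.2  0.2 -2.3] M [-0.02 -0.07  0.04]
```

```bash
python3 -m pendant '[[[0,0,-0.06,0,0.9],[0,0,-0.15,0,0.9],[0.01,0,-0.25,0,0.9],[0.03,0,-0.4,0,0.9],[0.05,0,-0.55,0,0.9],[0.08,0,-0.7,0,0.9],[0.1,0,-0.8,0,0.9],[0.1,0,-0.8,0,0.9]]]' 25
python3 -c "
from h import *
prof()"
```

```text
time_s: 20.62
ee_pos: [0.7494, 0.315, 0.044]
tool_rot: [-0.228, 0.974, 0.0, 0.001]
contact_force: [1.8, -0.0, -3.4]
gripper_width: 0.0843
finger_force: 25.0
t20.62 tcp [0.7494 0.315  0.044 ] toolx [-0.896 -0.444 -0.001] tooly [-0.444  0.896 -0.   ] z [ 0.001  0.001 -1.   ] q7 1.58 w 0.0843 ff 24.999490678310394 F [ 1.8 -0.  -3.4] M [ 0.23 -0.28 -0.06]
x 2 z(tool) [10. 13. 21.] 20
x 17 z(tool) [15. 16. 26.] 11
x 32 z(tool) [15. 18. 28.] 12
x 47 z(tool) [18. 22. 30.] 14
x 62 z(tool) [21. 24. 30.] 12
x 77 z(tool) [25. 28. 34.] 15
x 92 z(tool) [27. 29. 38.] 11
x 107 z(tool) [29. 32. 40.] 15
x 122 z(tool) [33. 36. 44.] 15
x 137 z(tool) [35. 36. 38.] 5
x 152 z(tool) [30. 32. 41.] 15
x 167 z(tool) [32. 34. 54.] 22
x 182 z(tool) [34. 37. 51.] 12
```

The driver pivots up cleanly with its mouth on the bench. I continue the arc.

```bash
python3 -m pendant '[[[0.05,0,-0.2,0,0.9],[0.12,0,-0.42,0,0.9],[0.2,0,-0.65,0,0.9],[0.28,0,-0.86,0,0.9],[0.42,0,-1.12,0,0.9],[0.6,0,-1.4,0,0.9],[0.8,0,-1.67,0,0.9],[1.02,0,-1.9,0,0.9],[1.25,0,-2.12,0,0.9],[1.5,0,-2.32,0,0.9],[1.5,0,-2.32,0,0.9]]]' 30
python3 -c "
from h import *
prof()"
```

```text
time_s: 22.15
ee_pos: [0.6817, 0.2813, 0.1607]
tool_rot: [-0.228, 0.974, 0.0, 0.001]
contact_force: [1.6, 0.0, -2.8]
gripper_width: 0.0836
finger_force: 30.0
t22.15 tcp [0.6817 0.2813 0.1607] toolx [-0.896 -0.444 -0.002] tooly [-0.444  0.896 -0.   ] z [ 0.002  0.001 -1.   ] q7 1.58 w 0.0836 ff 29.99773532152176 F [ 1.6  0.  -2.8] M [ 0.17 -0.23  0.  ]
x 2 z(tool) [10. 24. 42.] 45
x 17 z(tool) [39. 52. 66.] 35
x 32 z(tool) [64. 75. 91.] 33
x 47 z(tool) [ 86. 102. 119.] 38
x 62 z(tool) [111. 125. 143.] 33
x 77 z(tool) [133. 140. 145.] 14
x 92 z(tool) [141. 154. 166.] 43
x 107 z(tool) [165. 166. 167.] 3
```

```bash
python3 -m pendant '[[[0.2,0,-0.12,0,0.9],[0.4,0,-0.22,0,0.9],[0.6,0,-0.31,0,0.9],[0.8,0,-0.38,0,0.9],[1.05,0,-0.45,0,0.9],[1.3,0,-0.5,0,0.9],[1.55,0,-0.54,0,0.9],[1.75,0,-0.56,0,0.9],[1.94,0,-0.57,0,0.9],[1.94,0,-0.57,0,0.9],[1.94,0,-0.8,0,0.9],[1.94,0,-0.8,0,0.9]]]' 30
cat >> h.py <<'E'
def vert(N=4):
    p,M=st(); g=p-.019*M[:,2]
    for n in("side",):
        L=[capture(n)[1] for _ in range(N)]; d=np.median(L,0); C=cloud(n,d).reshape(-1,3); Q=(C-g)@M*1000
        m=(d.ravel()>0)&(abs(Q[:,1])<18)&(abs(Q[:,0])<70)&(Q[:,2]>30)&(Q[:,2]<205)&(C[:,2]>.008); Q=Q[m]
        for a in range(30,205,15):
            k=(Q[:,2]>a)&(Q[:,2]<a+15)
            if k.sum()>3: print("z",a+7,"x",np.percentile(Q[k,0],[5,50,95]).round(1),"y",np.percentile(Q[k,1],[5,50,95]).round(1),k.sum())
        k=(Q[:,2]>35)&(Q[:,2]<140)&(abs(Q[:,1])<14); fx,fy=np.polyfit(Q[k,2],Q[k,0],1),np.polyfit(Q[k,2],Q[k,1],1); print("tilt x %.2f deg, y %.2f deg; x at bar %.1f y %.1f"%(np.degrees(fx[0]),np.degrees(fy[0]),fx[1],fy[1]))
E
python3 -c "
from h import *
vert()"
```

```text
time_s: 23.8
ee_pos: [0.5958, 0.239, 0.2005]
tool_rot: [-0.228, 0.974, 0.0, 0.001]
contact_force: [0.3, 0.3, -4.8]
gripper_width: 0.0837
finger_force: 30.0
t23.80 tcp [0.5958 0.239  0.2005] toolx [-0.896 -0.444 -0.002] tooly [-0.444  0.896  0.   ] z [ 0.002  0.001 -1.   ] q7 1.58 w 0.0837 ff 29.997705817222595 F [ 0.3  0.3 -4.8] M [ 0.13 -0.09  0.02]
z 37 x [-4.   7.8 11.8] y [-8.6 -5.7  1.3] 23
z 52 x [ 2.2 11.5 16.5] y [-8.7 -5.6  3.1] 21
z 67 x [ 9.8 20.3 23.2] y [-8.4 -4.1  1.3] 20
z 82 x [14.5 26.4 29.6] y [-8.3 -5.8  2.2] 22
z 97 x [21.1 31.8 37.1] y [-8.4 -6.2  2. ] 23
z 112 x [27.4 36.6 43.8] y [-8.2 -6.8  3.7] 21
z 127 x [34.  44.8 47.9] y [-8.8 -6.7  2.2] 21
z 142 x [40.6 49.4 53.8] y [-8.5 -3.6  2.9] 17
z 157 x [46.  62.6 69.3] y [-16.6  -7.   10.9] 50
z 172 x [41.8 56.4 69.3] y [-17.9 -16.5   8.4] 17
z 187 x [48.6 54.3 62.4] y [-17.8 -16.6 -16.1] 6
tilt x 23.60 deg, y -0.01 deg; x at bar -9.6 y -4.1
```

Friction holds it at 24° of tilt. I back off from the rest and loosen the grip so that it swings plumb.

```bash
python3 -m pendant '[[[-0.3,0,0,0,0.9],[-0.8,0,0,0,0.9],[-1,0,0,0,0.9],[-1,0,0,0,0.9]]]' 20
python3 -m pendant '[[[0,0,0.1,0,0.9],[0,0,0.2,0,0.9],[0,0,0.2,0,0.9],[0,0,0.2,0,0.9]]]' 12
python3 -c "
from h import *
vert()"
```

```text
time_s: 24.5
ee_pos: [0.6396, 0.2608, 0.1984]
tool_rot: [-0.228, 0.974, -0.0, -0.0]
contact_force: [0.5, -0.2, -5.0]
gripper_width: 0.0837
finger_force: 20.0
time_s: 25.0
ee_pos: [0.6395, 0.2606, 0.1893]
tool_rot: [-0.228, 0.974, 0.0, 0.0]
contact_force: [0.4, 0.1, -4.9]
gripper_width: 0.0839
finger_force: 12.0
t25.00 tcp [0.6395 0.2606 0.1893] toolx [-0.896 -0.444 -0.   ] tooly [-0.444  0.896  0.   ] z [ 0.  0. -1.] q7 1.58 w 0.0839 ff 11.99835330247879 F [ 0.4  0.1 -4.9] M [ 0.1  -0.03  0.01]
z 37 x [-11.5  -0.7   2.7] y [-9.  -6.2  2.8] 18
z 52 x [-5.8  1.3  3.6] y [-8.  -6.   1.4] 16
z 67 x [-6.   2.5  5.9] y [-8.9 -4.8  4.8] 19
z 82 x [-4.1  5.5  7.8] y [-8.4 -6.2  2.5] 20
z 97 x [-1.4  6.8  8.8] y [-8.6 -3.7  1.2] 15
z 112 x [-0.4  9.  10.3] y [-8.3 -4.7  1. ] 17
z 127 x [ 1.9 10.4 12.5] y [-8.2 -6.2  3.4] 19
z 142 x [ 0.  11.2 13.3] y [-8.3 -6.1  3.4] 18
z 157 x [ 8.4 14.7 17.5] y [-9.1 -5.3  1. ] 16
z 172 x [ 1.1 23.3 27.9] y [-17.1  -7.7  11. ] 54
z 187 x [ 1.1 25.9 28.4] y [-17.2 -12.4  10.4] 40
z 202 x [ 1.7 14.7 25.7] y [-17.2 -16.7  -1.4] 5
tilt x 6.60 deg, y -0.00 deg; x at bar -6.0 y -4.1
```

```bash
python3 -m pendant '[[[0,0,0,0,0.9],[0,0,0.02,0,0.9],[0,0,0.04,0,0.9],[0,0,0.06,0,0.9],[0,0,0.08,0,0.9],[0,0,0.1,0,0.9],[0,0,0.1,0,0.9]]]' 7
python3 -c "
from h import *
vert()"
```

```text
time_s: 26.08
ee_pos: [0.6396, 0.2607, 0.184]
tool_rot: [-0.228, 0.974, -0.0, -0.0]
contact_force: [-0.8, 0.6, -4.4]
gripper_width: 0.0841
finger_force: 7.0
t26.07 tcp [0.6396 0.2607 0.184 ] toolx [-0.896 -0.444  0.   ] tooly [-0.444  0.896  0.   ] z [-0. -0. -1.] q7 1.58 w 0.0841 ff 6.998823210597038 F [-0.8  0.6 -4.4] M [0.01 0.04 0.04]
z 37 x [-11.4   0.4   3.1] y [-7.6 -4.5  1.2] 18
z 52 x [-5.5  2.1  4.6] y [-8.8 -6.7  2. ] 17
z 67 x [-6.8  2.9  5.9] y [-8.7 -4.5  3.4] 18
z 82 x [-6.   5.5  8.4] y [-8.9 -5.   2.1] 21
z 97 x [-1.7  6.8  8.9] y [-7.8 -5.   1.1] 14
z 112 x [ 0.5  7.6 10.1] y [-8.3 -4.8  1.6] 15
z 127 x [ 0.2  9.9 12.9] y [-8.3 -5.3  3.3] 18
z 142 x [ 1.5 11.5 13.3] y [-8.8 -5.8  2.6] 19
z 157 x [ 7.2 13.6 19.4] y [-8.5 -4.3  2.2] 15
z 172 x [ 0.1 21.3 27.1] y [-17.3  -5.8  12.6] 53
z 187 x [ 1.4 25.9 29.5] y [-17.4  -6.8  10.8] 41
tilt x 6.09 deg, y 0.30 deg; x at bar -5.2 y -4.4
```

```bash
python3 -m pendant '[[[0,0,0.03,0,0.9],[0,0,0.06,0,0.9],[0,0,0.09,0,0.9],[0,0,0.09,0,0.9]]]' 7
python3 -m pendant '[[[0.07,0,0,0,0.9],[0.14,0,0,0,0.9],[0.21,0,0,0,0.9],[0.28,0,0,0,0.9],[0.35,0,0,0,0.9],[0.35,0,0,0,0.9]]]' 7
python3 -c "
from h import *
vert()"
```

```text
time_s: 26.78
ee_pos: [0.6396, 0.2606, 0.1794]
tool_rot: [-0.228, 0.974, -0.0, -0.0]
contact_force: [0.4, 0.5, -4.8]
gripper_width: 0.0835
finger_force: 7.0
time_s: 27.52
ee_pos: [0.6238, 0.2528, 0.1798]
tool_rot: [-0.228, 0.974, -0.0, -0.0]
contact_force: [0.0, 0.4, -3.9]
gripper_width: 0.084
finger_force: 7.0
t27.52 tcp [0.6238 0.2528 0.1798] toolx [-0.896 -0.444  0.   ] tooly [-0.444  0.896  0.   ] z [-0. -0. -1.] q7 1.58 w 0.0840 ff 6.998984590172768 F [ 0.   0.4 -3.9] M [ 0.05  0.06 -0.  ]
z 37 x [-8.  -1.   2.4] y [-9.  -5.8  3.2] 19
z 52 x [-9.7 -0.1  3.3] y [-8.  -5.9  2.1] 20
z 67 x [-2.8  1.7  5.5] y [-8.8 -5.4  2.2] 18
z 82 x [-2.8  3.3  5.5] y [-8.3 -5.5  1. ] 13
z 97 x [-4.4  5.6  7.9] y [-8.4 -5.5  3.2] 18
z 112 x [-3.5  6.4  9.7] y [-9.2 -5.5  2.6] 21
z 127 x [-5.9  7.2  9.3] y [-7.6 -5.6  2.1] 16
z 142 x [ 3.2  9.1 13.4] y [-8.4 -6.2  2.2] 16
z 157 x [ 3.5 10.6 13.8] y [-8.8 -6.6  0.8] 16
z 172 x [-3.1 19.  23.4] y [-16.9  -7.7  11.9] 55
z 187 x [-4.1 21.8 25.1] y [-16.8 -10.8  10.3] 24
tilt x 5.22 deg, y 0.13 deg; x at bar -5.6 y -4.5
```

```bash
for i in 1 2 3; do python3 -m pendant '[[[0,0,0.025,0,0.9],[0,0,0.05,0,0.9],[0,0,0.05,0,0.9]]]' 7 | egrep 'ee_pos|contact' ; done
```

```text
ee_pos: [0.6248, 0.2533, 0.1784]
contact_force: [-0.0, 0.1, 4.9]
ee_pos: [0.6256, 0.2537, 0.1772]
contact_force: [-0.4, -0.4, 10.3]
ee_pos: [0.6257, 0.2537, 0.1747]
contact_force: [-0.6, 0.2, 10.2]
```

```bash
python3 -m pendant '[[[0,0,0.04,0,0.9],[0,0,0.08,0,0.9],[0,0,0.12,0,0.9],[0,0,0.16,0,0.9],[0,0,0.16,0,0.9]]]' 7 | egrep 'ee_pos|contact'
python3 -c "
from h import *
vert()"
```

```text
ee_pos: [0.6256, 0.2537, 0.1666]
contact_force: [0.8, -0.8, 9.9]
t29.48 tcp [0.6256 0.2537 0.1666] toolx [-0.896 -0.444 -0.005] tooly [-0.444  0.896  0.   ] z [ 0.004  0.002 -1.   ] q7 1.58 w 0.0837 ff 7.000451311469078 F [ 0.8 -0.8  9.9] M [ 0.11 -0.06  0.05]
z 37 x [-7.1 -0.4  2.9] y [-9.  -5.2  3.4] 20
z 52 x [-7.2  0.5  4.6] y [-8.7 -5.4  3.3] 18
z 67 x [-9.7  2.8  5.8] y [-8.  -5.9  2.7] 18
z 82 x [-1.   4.3  8.1] y [-8.5 -4.8  2.4] 18
z 97 x [-2.2  6.1 10. ] y [-8.4 -6.3  4.6] 14
z 112 x [-0.   7.9 11.3] y [-8.6 -6.6  3.3] 21
z 127 x [-1.2  9.5 13.4] y [-8.5 -5.8  2.3] 18
z 142 x [ 5.3 11.7 14.1] y [-7.9 -4.   1.9] 13
z 157 x [-1.1 18.5 25. ] y [-16.8  -6.9  10.8] 52
z 172 x [ 2.1 24.  27. ] y [-16.9 -11.5  11.2] 31
tilt x 6.45 deg, y -0.22 deg; x at bar -5.9 y -3.6
```

The bar slid about 12 mm deeper into the pads. Now I bring it upright by shifting over its mouth.

```bash
python3 -m pendant '[[[0.07,0,0,0,0.9],[0.14,0,0,0,0.9],[0.21,0,0,0,0.9],[0.28,0,0,0,0.9],[0.35,0,0.02,0,0.9],[0.42,0,0.02,0,0.9],[0.42,0,0.02,0,0.9]]]' 7 | egrep 'ee_pos|contact'
python3 -c "
from h import *
vert()"
```

```text
ee_pos: [0.6064, 0.2441, 0.1651]
contact_force: [1.0, -0.6, 8.1]
t30.55 tcp [0.6064 0.2441 0.1651] toolx [-0.896 -0.444 -0.004] tooly [-0.444  0.896 -0.   ] z [ 0.004  0.002 -1.   ] q7 1.58 w 0.0837 ff 7.000195384025574 F [ 1.  -0.6  8.1] M [ 0.13 -0.17  0.02]
z 37 x [-11.1  -4.3  -1.2] y [-8.3 -5.9  0.4] 15
z 52 x [-10.5  -4.   -1.1] y [-8.2 -5.4  1.6] 15
z 67 x [-10.   -4.3  -1. ] y [-7.8 -5.9  2.4] 16
z 82 x [-11.8  -3.8  -1.4] y [-7.9 -4.8  1.7] 14
z 97 x [-9.4 -3.  -2.2] y [-8.3 -6.8  0.7] 15
z 112 x [-8.5 -3.4 -1.4] y [-8.8 -4.   2.4] 13
z 127 x [-15.5  -4.8  -1.7] y [-8.4 -5.   2.6] 18
z 142 x [-16.4  -3.8  -0.6] y [-8.2 -6.9  1.5] 17
z 157 x [-20.8  -1.5   6.6] y [-16.9  -7.6   9.8] 48
z 172 x [-19.    4.4   6.4] y [-17.5 -11.6   8.8] 26
tilt x -0.76 deg, y 0.06 deg; x at bar -4.0 y -4.5
```

It stands upright to within 1°, with its mouth flat on the bench. I grip firmly, lift and carry it above the screw.

```bash
python3 -m pendant '[[[0,0,0,0,0.9],[0,0,0,0,0.9],[0,0,-0.2,0,0.9],[0,0,-0.6,0,0.9],[0,0,-1.1,0,0.9],[0,0,-1.6,0,0.9],[0.2,-0.15,-2,0.1,0.9],[0.6,-0.5,-2,0.2,0.9],[1.1,-0.95,-2,0.3,0.9],[1.6,-1.4,-2,0.4,0.9],[2.1,-1.8,-2,0.5,0.9],[2.1,-1.8,-2,0.5,0.9]]]' 40
python3 -m pendant '[[[0.5,-0.42,0,0.1,0.9],[1,-0.85,0,0.1,0.9],[1.4,-1.2,0.2,0.1,0.9],[1.66,-1.43,0.5,0.1,0.9],[1.66,-1.43,0.8,0.1,0.9],[1.66,-1.43,0.8,0.1,0.9],[1.66,-1.43,0.8,0.1,0.9]]]' 40
python3 -c "
from h import *
vert()
to(.5101,.0166,.21,112.7)"
```

```text
time_s: 32.25
ee_pos: [0.5495, 0.1122, 0.2633]
tool_rot: [-0.2, 0.98, -0.001, -0.001]
contact_force: [0.3, 0.6, -4.8]
gripper_width: 0.0832
finger_force: 40.0
time_s: 33.12
ee_pos: [0.5036, 0.0189, 0.2233]
tool_rot: [-0.198, 0.98, 0.0, 0.0]
contact_force: [0.9, 0.5, -4.8]
gripper_width: 0.0829
finger_force: 40.0
t33.12 tcp [0.5036 0.0189 0.2233] toolx [-0.922 -0.388 -0.   ] tooly [-0.388  0.922  0.   ] z [ 0.  0. -1.] q7 1.86 w 0.0829 ff 39.9988728761673 F [ 0.9  0.5 -4.8] M [0.06 0.02 0.  ]
z 37 x [-11.1  -4.8  -2.6] y [-8.7 -6.5  1.4] 22
z 52 x [-12.2  -4.2  -2.5] y [-8.  -6.2  0.6] 21
z 67 x [-12.9  -4.2  -2.2] y [-8.5 -6.7  0.8] 22
z 82 x [-12.6  -4.1  -1.9] y [-8.7 -7.1  0.9] 22
z 97 x [-13.5  -4.1  -2.3] y [-8.6 -6.6  0.6] 20
z 112 x [-13.3  -4.4  -2.3] y [-8.3 -6.5  1.4] 21
z 127 x [-13.7  -3.8  -2. ] y [-8.6 -6.7  0.6] 21
z 142 x [-13.3  -5.   -2.6] y [-9.7 -7.2  0.4] 20
z 157 x [-21.4  -2.4   6.7] y [-17.4  -8.3  10.6] 72
z 172 x [-22.2   4.4   6.6] y [-17.4 -14.3   8.9] 51
z 187 x [-17.5   4.4   6.5] y [-17.3  -9.8   9.8] 18
tilt x -0.03 deg, y -0.31 deg; x at bar -5.9 y -4.7
t33.33 tcp [0.5035 0.0182 0.2235] toolx [-0.922 -0.387 -0.001] tooly [-0.387  0.922 -0.   ] z [ 0.001  0.    -1.   ] q7 1.86 w 0.0832 ff 39.998964071273804 F [-0.6 -1.2 -5.3] M [-0.    0.07 -0.02]
-> shift [-0.108 -0.081  0.27 ] roll 0.01 (or -30)
```

Run:
```python
from h import *
p,M=st()
D={"before":np.load("side1.npz")["d"],"now":np.median([capture("side")[1] for _ in range(8)],0)}
for nm,d in D.items():
    C=cloud("side",d).reshape(-1,3); Q=(C-p)@M*1000; near=np.hypot(C[:,0]-.517,C[:,1]-.018)<.03
    for a,b in((.019,.024),(.024,.029),(.029,.036),(.06,.07),(.07,.085)):
        k=near&(C[:,2]>a)&(C[:,2]<b)
        if k.sum()>4: print(nm,a,b,k.sum(),"x",np.percentile(Q[k,0],[2,10,50,90,98]).round(1),"y",np.percentile(Q[k,1],[2,10,50,90,98]).round(1))
d=D["now"]; C=cloud("side",d).reshape(-1,3); Q=(C-p)@M*1000; k=(abs(Q[:,0])<30)&(abs(Q[:,1])<25)&(C[:,2]>.035); print("lowest driver z",np.sort(C[k,2])[[3,10,20]].round(4))
for q in((265.6,207.4),(269.4,209.9),(273.1,206.8)): print(((plane("side",*q,.0303)-p)@M*1000).round(1))
```

```text
t33.33 tcp [0.5035 0.0182 0.2235] toolx [-0.922 -0.387 -0.001] tooly [-0.387  0.922 -0.   ] z [ 0.001  0.    -1.   ] q7 1.86 w 0.0832 ff 39.998964071273804 F [-0.6 -1.2 -5.3] M [-0.    0.07 -0.02]
before 0.019 0.024 8 x [-15.7 -15.6  -5.6  -4.2  -3.7] y [-14.9 -14.5 -11.9   1.1   1.5]
before 0.024 0.029 21 x [-20.  -16.   -9.7  -3.6  -3.3] y [-15.1 -14.5  -6.8   1.1   2.2]
now 0.019 0.024 9 x [-16.3 -16.2  -4.9  -3.2  -2. ] y [-14.2 -14.1 -12.6  -1.8   0.9]
now 0.024 0.029 23 x [-23.4 -19.2  -9.7  -4.4  -3.7] y [-13.8 -12.9  -6.    1.3  11.4]
now 0.06 0.07 37 x [-21.9 -13.8   5.8   7.2   8. ] y [-17.4 -17.2 -10.8   9.4  13.7]
now 0.07 0.085 53 x [-21.7 -16.9   5.3   6.9   7.5] y [-17.5 -17.2 -13.6   9.3  14. ]
lowest driver z [0.0574 0.0595 0.0611]
[ -2.8   2.  193.2]
[  0.6 -15.9 193.2]
[-20.2 -15.  193.2]
```

```bash
python3 -m pendant '[[[-0.04,-0.04,0.1,0,0.9],[-0.086,-0.076,0.2,0,0.9],[-0.086,-0.076,0.35,0,0.9],[-0.086,-0.076,0.45,0,0.9],[-0.086,-0.076,0.48,0,0.9],[-0.086,-0.076,0.48,0,0.9]]]' 30 | egrep 'ee_pos|contact'
python3 - <<'E'
from h import *
p,M=st(); L=[capture("side") for _ in range(6)]; d=np.median([l[1] for l in L],0); im=np.mean([l[0] for l in L],0)
C=cloud("side",d).reshape(-1,3); Q=(C-p)@M*1000; near=np.hypot(C[:,0]-.517,C[:,1]-.018)<.032
for a,b in((.019,.024),(.024,.029),(.04,.05),(.05,.06)):
    k=near&(C[:,2]>a)&(C[:,2]<b)
    if k.sum()>4: print(a,b,k.sum(),"x",np.percentile(Q[k,0],[2,10,50,90,98]).round(1),"y",np.percentile(Q[k,1],[2,10,50,90,98]).round(1))
cv2.imwrite("pics/pre.png",cv2.resize(np.clip(im[180:225,240:300,::-1]*1.3,0,255).astype(np.uint8),(800,600),interpolation=cv2.INTER_CUBIC))
E
```

```text
ee_pos: [0.5086, 0.016, 0.1991]
contact_force: [0.7, -0.3, -4.1]
t34.48 tcp [0.5086 0.016  0.1991] toolx [-0.922 -0.387  0.   ] tooly [-0.387  0.922  0.   ] z [-0. -0. -1.] q7 1.87 w 0.0836 ff 29.99919444322586 F [ 0.7 -0.3 -4.1] M [0.01 0.05 0.01]
0.019 0.024 8 x [-13.5 -12.7  -1.   -0.4  -0.2] y [-10.6 -10.4  -7.7  -1.1   0.9]
0.04 0.05 37 x [-23.5 -15.8   4.9   6.6   7. ] y [-17.5 -16.9 -11.1   7.9  12.2]
0.05 0.06 35 x [-24.6 -19.2   4.5   6.3   7. ] y [-17.2 -16.9 -15.    8.4  13.4]
```

View pics/pre.png

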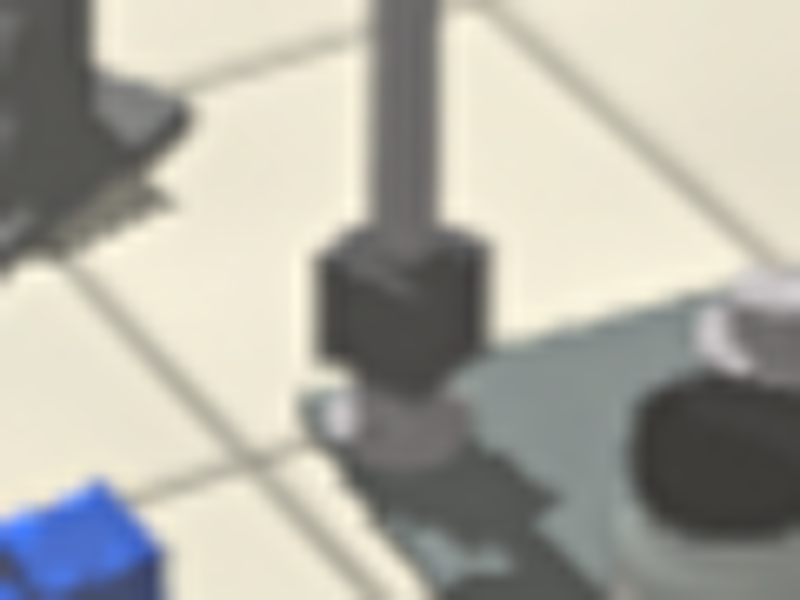

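This is the tenth and last picture. The socket (centre x≈404) sits over the flange (x≈396), right over the proud screw, with the jar clear at the right. I lower in small steps and watch the force.

```bash
python3 -m pendant '[[[0,0.012,0.02,0,0.9],[0,0.012,0.04,0,0.9],[0,0.012,0.06,0,0.9],[0,0.012,0.08,0,0.9],[0,0.012,0.1,0,0.9],[0,0.012,0.12,0,0.9],[0,0.012,0.14,0,0.9],[0,0.012,0.14,0,0.9]]]' 20 | egrep 'ee_pos|contact'
python3 -c "
from h import *
vert()"
```

```text
ee_pos: [0.5083, 0.0165, 0.192]
contact_force: [-0.3, 0.9, -4.6]
t35.77 tcp [0.5083 0.0165 0.192 ] toolx [-0.922 -0.387  0.   ] tooly [-0.387  0.922  0.   ] z [-0.  0. -1.] q7 1.87 w 0.0838 ff 19.999430179595947 F [-0.3  0.9 -4.6] M [0.01 0.02 0.03]
z 37 x [-14.9  -4.5  -2.6] y [-8.4 -6.   4.1] 27
z 52 x [-14.3  -3.8  -2.1] y [-8.6 -6.1  3.8] 24
z 67 x [-13.9  -4.7  -2.4] y [-8.8 -5.6  2.8] 24
z 82 x [-14.7  -3.8  -2.1] y [-8.6 -5.3  3.3] 27
z 97 x [-14.5  -4.4  -2.1] y [-8.5 -6.1  2.9] 25
z 112 x [-15.   -4.   -2.5] y [-8.  -6.   3.2] 22
z 127 x [-13.9  -3.9  -2.5] y [-8.3 -5.3  3.2] 23
z 142 x [-11.7  -4.2  -2.3] y [-7.7 -5.2  3.8] 20
z 157 x [-19.3   0.2   6.8] y [-17.1  -8.2  10.6] 71
z 172 x [-19.4   5.3   7.1] y [-17.2 -11.4  10.7] 49
z 187 x [-14.4   3.    6.8] y [-17.   -8.7  11.3] 23
z 202 x [-19.4  -0.1   8.3] y [-17.   -8.   10.1] 34
tilt x 0.17 deg, y -0.09 deg; x at bar -6.3 y -4.0
```

```bash
python3 -m pendant '[[[0,0,0.02,0,0.9],[0,0,0.04,0,0.9],[0,0,0.06,0,0.9],[0,0,0.08,0,0.9],[0,0,0.1,0,0.9],[0,0,0.1,0,0.9]]]' 15 | egrep 'ee_pos|contact'
python3 -m pendant '[[[0,0,0.02,0,0.9],[0,0,0.04,0,0.9],[0,0,0.06,0,0.9],[0,0,0.08,0,0.9],[0,0,0.1,0,0.9],[0,0,0.1,0,0.9]]]' 15 | egrep 'ee_pos|contact'
```

```text
ee_pos: [0.5083, 0.0165, 0.1871]
contact_force: [0.0, -0.0, -4.3]
ee_pos: [0.5083, 0.0165, 0.1821]
contact_force: [0.3, -0.1, -4.2]
```

The mouth is already 13 mm below the head's top with no contact, so the head is in the bore. I continue to the flange.

```bash
for i in 1 2 3; do python3 -m pendant '[[[0,0,0.01,0,0.9],[0,0,0.02,0,0.9],[0,0,0.02,0,0.9]]]' 12 | egrep 'ee_pos|contact'; done
```

```text
ee_pos: [0.5088, 0.0167, 0.1817]
contact_force: [-0.7, -0.3, 2.9]
ee_pos: [0.5095, 0.0169, 0.1815]
contact_force: [-1.9, 1.0, 9.5]
ee_pos: [0.5102, 0.017, 0.1812]
contact_force: [-1.4, 1.0, 12.6]
```

Seated on the flange: TCP z stays at 0.1816 and the force rises. I relieve the pressure, open, and lift off so the driver stands free.

```bash
python3 -m pendant '[[[0,0,-0.03,0,0.9],[0,0,-0.05,0,0.9],[0,0,-0.05,0,0.96],[0,0,-0.05,0,1],[0,0,-0.05,0,1],[0,0,-0.05,0,1]]]' 12 | egrep 'ee_pos|contact|width|finger'
python3 -c "
from h import *
vert()"
```

```text
ee_pos: [0.5083, 0.0165, 0.1815]
contact_force: [0.1, 0.0, -0.1]
gripper_width: 0.0878
finger_force: 0.0
t39.35 tcp [0.5083 0.0165 0.1815] toolx [-0.922 -0.387  0.   ] tooly [-0.387  0.922  0.   ] z [-0. -0. -1.] q7 1.87 w 0.0878 ff 0.0 F [ 0.1  0.  -0.1] M [ 0.08 -0.   -0.  ]
z 37 x [-14.9  -4.2  -1.7] y [-8.3 -6.7  3. ] 27
z 52 x [-15.6  -3.8  -2.4] y [-8.4 -5.5  3.3] 24
z 67 x [-14.7  -3.9  -2.2] y [-8.2 -5.7  3.4] 24
z 82 x [-14.1  -4.5  -2.3] y [-8.3 -5.8  3. ] 24
z 97 x [-14.9  -4.7  -1.6] y [-7.7 -5.5  3.7] 25
z 112 x [-8.8 -3.6 -1.5] y [-8.7 -5.2  3. ] 18
z 127 x [-11.9  -3.4  -2. ] y [-8.  -5.4  3.2] 21
z 142 x [-10.2  -3.9  -2.2] y [-8.7 -5.8  3.3] 20
z 157 x [-20.    0.4   6.9] y [-16.9  -7.8  11.3] 72
z 172 x [-18.7   5.5   7.4] y [-17.5 -12.2  11.5] 50
z 187 x [-23.2   5.5   8.3] y [-17.3  -8.2   8. ] 27
tilt x 0.73 deg, y 0.32 deg; x at bar -7.0 y -4.5
```

```bash
python3 -m pendant '[[[0,0,-0.2,0,1],[0,0,-0.6,0,1],[0,0,-0.9,0,1],[-0.14,0,-0.9,1.7,1],[-0.14,0,-0.9,3.4,1],[-0.14,0,-0.9,5.1,1],[-0.14,0,-0.9,6.8,1],[-0.14,0,-0.9,8.5,1],[-0.14,0,-0.9,10.2,1],[-0.14,0,-0.9,11.9,1],[-0.14,0,-0.9,13.6,1],[-0.14,0,-0.9,15,1]]]' | egrep 'time|ee_pos|contact'
python3 -m pendant '[[[0,0,0,0,0.4],[0,0,0,0,0.4],[0,0,0,0,0.4],[0,0,0,0,0.4]]]' | egrep 'time|ee_pos|contact'
python3 - <<'E'
from h import *
p,M=st(); d=np.median([capture("side")[1] for _ in range(4)],0); C=cloud("side",d).reshape(-1,3)
Q=(C-p)@M*1000; k=(abs(Q[:,0])<70)&(abs(Q[:,1])<70)&(C[:,2]>.190)&(C[:,2]<.215); print("bar in tool:",k.sum(),"x",np.percentile(Q[k,0],[2,50,98]).round(1),"y",np.percentile(Q[k,1],[2,50,98]).round(1))
k=(abs(Q[:,0])<40)&(abs(Q[:,1])<40)&(C[:,2]>.06)&(C[:,2]<.185); fx,fy=[np.polyfit(C[k,2]*1000,Q[k,i],1) for i in(0,1)]; print("shank",k.sum(),np.percentile(Q[k,0],[2,98]).round(1),np.percentile(Q[k,1],[2,98]).round(1),"tilt",np.degrees(fx[0]).round(2),np.degrees(fy[0]).round(2))
to(0.5083+.007*.922,.0165+.007*.387,.1806,22.7)
E
```

```text
time_s: 41.05
ee_pos: [0.5149, 0.0193, 0.2272]
contact_force: [0.2, 0.3, 0.3]
time_s: 41.55
ee_pos: [0.5148, 0.0192, 0.2267]
contact_force: [0.1, -0.3, 0.5]
t41.55 tcp [0.5148 0.0192 0.2267] toolx [-0.387  0.922  0.   ] tooly [0.922 0.387 0.   ] z [ 0.  0. -1.] q7 0.35 w 0.0510 ff 0.0 F [ 0.1 -0.3  0.5] M [-0.04  0.03  0.04]
bar in tool: 135 x [-43.8  -9.5  37.3] y [-6.9 -4.4  6.8]
shank 196 [-8.6  3.8] [-6.3  8.9] tilt -0.11 0.53
t41.75 tcp [0.5148 0.0192 0.2266] toolx [-0.387  0.922  0.   ] tooly [ 0.922  0.387 -0.   ] z [-0.  0. -1.] q7 0.35 w 0.0368 ff 0.0 F [ 1.5 -0.   0.2] M [-0.04 -0.03  0.02]
-> shift [ 0.001 -0.001  0.92 ] roll 0.01 (or -30)
```

```bash
python3 -m pendant '[[[0,0,0.3,0,0.4],[0,0,0.6,0,0.4],[0,0,0.85,0,0.4],[0,0,0.92,0,0.4],[0,0,0.92,0,0.05],[0,0,0.92,0,0.05],[0,0,0.92,0,0.05],[0,0,0.92,0,0.05]]]' 8 | egrep 'time|ee_pos|contact|width|force'
python3 -c "
from h import *
vert()"
```

```text
time_s: 42.75
ee_pos: [0.5152, 0.0193, 0.1811]
contact_force: [0.3, -0.0, 0.6]
gripper_width: 0.0142
finger_force: 8.0
t42.75 tcp [0.5152 0.0193 0.1811] toolx [-0.387  0.922 -0.   ] tooly [0.922 0.387 0.001] z [ 0.001  0.    -1.   ] q7 0.37 w 0.0142 ff 7.999362498521805 F [ 0.3 -0.   0.6] M [ 0.05 -0.19 -0.02]
z 37 x [-8.7 -5.8  1.4] y [-8.9 -5.6  2. ] 20
z 52 x [-8.9 -6.2  2.7] y [-7.4 -5.9  2. ] 23
z 67 x [-8.3 -5.9  2.1] y [-7.5 -5.7  1.3] 22
z 82 x [-8.3 -6.4  2.4] y [-7.1 -5.3  2.6] 19
z 97 x [-8.4 -5.9  1.6] y [-7.  -5.8  2.5] 20
z 112 x [-7.9 -6.8  2.5] y [-7.  -4.3  2.2] 20
z 127 x [-7.6 -5.9  2.8] y [-6.8 -4.5  2.9] 19
z 142 x [-8.1 -6.1  2.1] y [-6.8 -4.3  4.1] 21
z 157 x [-17.2  -8.6  11.9] y [-14.7  -8.1  12.3] 71
z 172 x [-17.4 -11.8  10.4] y [-15.  -12.8  11.5] 48
z 187 x [-18.6 -13.6  10.1] y [-15.7 -12.3   9.8] 31
tilt x 0.23 deg, y 0.82 deg; x at bar -4.6 y -5.2
```

```bash
python3 -m pendant '[[[0,0.02,0,0,0.05],[0,0.04,0,0,0.05],[0,0.04,0,0,0.05]]]' 30 | egrep 'time|ee_pos|contact|width|force'
python3 -c "
from h import *
vert(8)"
```

```text
time_s: 43.32
ee_pos: [0.5167, 0.0199, 0.1809]
contact_force: [-0.0, -0.2, 5.9]
gripper_width: 0.0141
finger_force: 30.0
t43.33 tcp [0.5167 0.0199 0.1809] toolx [-0.387  0.922 -0.   ] tooly [ 0.922  0.387 -0.   ] z [-0. -0. -1.] q7 0.36 w 0.0141 ff 29.99996781349182 F [-0.  -0.2  5.9] M [-0.12  0.23  0.01]
z 37 x [-8.  -5.3  2.5] y [-7.9 -6.2  0.3] 24
z 52 x [-7.7 -5.2  2.7] y [-7.8 -6.6  0.5] 21
z 67 x [-7.5 -5.1  2.6] y [-7.5 -6.4  1.3] 20
z 82 x [-7.7 -5.7  3. ] y [-7.5 -5.9  0.7] 21
z 97 x [-8.4 -5.   3.5] y [-6.8 -5.7  0.8] 20
z 112 x [-8.1 -5.2  2.5] y [-7.2 -6.3  0.7] 20
z 127 x [-8.  -4.9  3.3] y [-6.9 -5.3  1.9] 20
z 142 x [-8.6 -5.2  3.3] y [-7.3 -5.5  1.9] 20
z 157 x [-17.   -7.5  11.4] y [-15.9  -9.3  11.2] 72
z 172 x [-17.1 -12.9  10.5] y [-16.1 -14.5  10.9] 49
z 187 x [-18.5 -15.1  10.9] y [-17.3 -14.1   8.6] 28
tilt x -0.02 deg, y 0.55 deg; x at bar -3.8 y -5.6
```

Square and held. Now the first clockwise turn, 54°, following the thread down.

```bash
python3 -m pendant '[[[0,0,0,0.5,0.05],[0,0,0.006,1.5,0.05],[0,0,0.012,2.5,0.05],[0,0,0.018,3.5,0.05],[0,0,0.024,4.5,0.05],[0,0,0.03,5.5,0.05],[0,0,0.035,6.5,0.05],[0,0,0.04,7.5,0.05],[0,0,0.046,8.5,0.05],[0,0,0.05,9,0.05],[0,0,0.05,9,0.05]]]' 45 | egrep 'time|ee_pos|contact|width|force'
python3 -c "
from h import *
vert(4)"
```

```text
time_s: 45.1
ee_pos: [0.5166, 0.0206, 0.1785]
contact_force: [-1.4, 1.1, 6.2]
gripper_width: 0.0136
finger_force: 45.0
t45.10 tcp [0.5166 0.0206 0.1785] toolx [0.519 0.855 0.001] tooly [ 0.855 -0.519 -0.001] z [-0.     0.001 -1.   ] q7 -0.51 w 0.0136 ff 45.00105679035187 F [-1.4  1.1  6.2] M [0.41 0.45 0.02]
z 37 x [-9.3 -8.6 -7. ] y [-2.6  0.5  6.5] 15
z 52 x [-9.  -7.  -5.3] y [-2.6  3.5  6.6] 18
z 67 x [-8.9 -7.1 -5.5] y [-2.5  2.1  6.7] 16
z 82 x [-10.   -8.   -5.2] y [-2.4  2.2  6.9] 16
z 97 x [-8.8 -7.3 -6. ] y [-2.4  2.3  7. ] 16
z 112 x [-8.8 -5.5 -3.9] y [-2.4  2.4  7.1] 16
z 127 x [-8.6 -7.2  0.8] y [-2.2  1.   7.1] 15
z 142 x [-9.6 -6.3  2.1] y [-2.2  1.1  7.2] 15
z 157 x [-16.8 -10.3  11.8] y [-11.7   1.2  13.8] 62
z 172 x [-17.9 -16.  -14.3] y [-11.4   1.4  14.1] 36
z 187 x [-19.2 -16.2   1.9] y [-14.8   3.1  17.3] 32
tilt x 1.29 deg, y 0.23 deg; x at bar -9.0 y 1.8
```

```bash
python3 -m pendant '[[[0,0,0.003,0.5,0.05],[0,0,0.008,1.5,0.05],[0,0,0.014,2.5,0.05],[0,0,0.02,3.5,0.05],[0,0,0.026,4.5,0.05],[0,0,0.032,5.5,0.05],[0,0,0.037,6.5,0.05],[0,0,0.039,7,0.05],[0,0,0.039,7,0.05]]]' 45 | egrep 'time|ee_pos|contact|width|force'
python3 -c "
from h import *
st()"
python3 -m pendant '[[[0,0,0.003,0.5,0.05],[0,0,0.006,1,0.05],[0,0,0.009,1.5,0.05],[0,0,0.009,1.5,0.05]]]' 45 | egrep 'time|ee_pos|contact|width|force'
python3 -c "
from h import *
st()"
```

```text
time_s: 46.42
ee_pos: [0.517, 0.021, 0.1767]
contact_force: [-0.8, 2.0, 6.8]
gripper_width: 0.0137
finger_force: 45.0
t46.42 tcp [0.517  0.021  0.1767] toolx [0.958 0.288 0.001] tooly [ 0.288 -0.958 -0.001] z [ 0.001  0.001 -1.   ] q7 -1.18 w 0.0137 ff 45.00133037567139 F [-0.8  2.   6.8] M [ 0.83  0.25 -0.04]
time_s: 46.92
ee_pos: [0.5171, 0.021, 0.1763]
contact_force: [0.3, 2.4, 7.4]
gripper_width: 0.0134
finger_force: 45.0
t46.92 tcp [0.5171 0.021  0.1763] toolx [0.991 0.135 0.001] tooly [ 0.135 -0.991 -0.001] z [ 0.001  0.002 -1.   ] q7 -1.32 w 0.0134 ff 45.001394748687744 F [0.3 2.4 7.4] M [0.89 0.15 0.04]
```

```bash
for i in 1 2 3; do python3 -m pendant '[[[0,0,0.002,0.5,0.05],[0,0,0.004,1,0.05],[0,0,0.004,1,0.05]]]' 45 >/dev/null; python3 -c "
from h import *
p,M=st(); print('yaw',np.degrees(np.arctan2(M[1,1],M[0,1])))"; done
```

```text
t47.30 tcp [0.5173 0.0209 0.1761] toolx [1.    0.03  0.001] tooly [ 0.03  -1.    -0.001] z [ 0.001  0.001 -1.   ] q7 -1.42 w 0.0138 ff 45.00217616558075 F [-1.   2.4  7.4] M [0.82 0.12 0.09]
yaw -88.25914845161952
t47.67 tcp [0.5176 0.0209 0.1761] toolx [ 0.997 -0.073  0.002] tooly [-0.073 -0.997 -0.001] z [ 0.002  0.001 -1.   ] q7 -1.51 w 0.0134 ff 45.10921776294708 F [-0.1  2.2  8.1] M [0.72 0.01 0.44]
yaw -94.20952896065677
t48.05 tcp [0.5179 0.0207 0.176 ] toolx [ 0.984 -0.176  0.002] tooly [-0.176 -0.984 -0.001] z [ 0.002  0.    -1.   ] q7 -1.60 w 0.0135 ff 46.16060972213745 F [0.8 0.8 9.4] M [ 0.43 -0.12  0.95]
yaw -100.1332501494121
```

The moment about z rises sharply (0.09 → 0.44 → 0.95 N m), so the screw is at its hard stop. I relieve the twist, open and lift off.

```bash
python3 -m pendant '[[[0,0,0,-0.5,0.05],[0,0,-0.01,-1.2,0.05],[0,0,-0.02,-1.2,0.05],[0,0,-0.02,-1.2,0.25],[0,0,-0.02,-1.2,0.4],[0,0,-0.02,-1.2,0.4],[0,0,-0.02,-1.2,0.4],[0,0,-0.3,-1.2,0.4],[0,0,-0.7,-1.2,0.4],[0,0,-1.2,-1.2,0.4],[0,0,-1.8,-1.2,0.4],[0,0,-1.8,-1.2,0.4]]]' | egrep 'time|ee_pos|contact|width|force'
python3 - <<'E'
from h import *
p,M=st(); d=np.median([capture("side")[1] for _ in range(6)],0); C=cloud("side",d).reshape(-1,3); W=C-[.5175,.0205,0]
r=np.hypot(W[:,0],W[:,1]); 
for a in range(10,210,20):
    k=(r<.03)&(C[:,2]>a/1000)&(C[:,2]<(a+20)/1000)
    if k.sum()>3: print(a,"x",(np.percentile(W[k,0],[3,50,97])*1000).round(1),"y",(np.percentile(W[k,1],[3,50,97])*1000).round(1),k.sum())
k=(r<.025)&(C[:,2]>.055)&(C[:,2]<.17); print("tilt deg",[np.degrees(np.polyfit(C[k,2],W[k,i],1)[0]).round(2) for i in(0,1)])
k=(r<.06)&(C[:,2]>.17); b=C[k]; print("bar top z",np.percentile(b[b[:,2]<.215][:,2],[90,98]).round(4))
T=np.load("side1.npz")["d"]; m=(abs(T-d)>.015)&(T>0)&(d>0); C0=cloud("side",T)
for nm,q in dict(bottle=(.753,.101,.07),beaker=(.55,.422,.042)).items(): print(nm,"changed px near",m[int(proj("side",q)[1])-8:int(proj("side",q)[1])+9,int(proj("side",q)[0])-6:int(proj("side",q)[0])+7].sum())
for nm,(u,v) in dict(jar=(295,220),dish=(352,288)).items(): print(nm,"changed px",m[v-8:v+9,u-7:u+8].sum())
E
```

```text
time_s: 49.55
ee_pos: [0.518, 0.0198, 0.2679]
contact_force: [-0.6, 0.7, 0.3]
gripper_width: 0.0351
finger_force: 0.0
t49.55 tcp [0.518  0.0198 0.2679] toolx [ 0.999 -0.054  0.004] tooly [-0.054 -0.999 -0.002] z [ 0.004  0.001 -1.   ] q7 -1.58 w 0.0351 ff 0.0 F [-0.6  0.7  0.3] M [ 0.03  0.16 -0.03]
10 x [-15.8  -9.6  12.1] y [-18.2 -15.9  14.3] 66
30 x [-15.4  -5.5  12.5] y [-18.1  -9.   13.4] 81
50 x [-6.8 -4.   3.2] y [-8.8 -6.4  3. ] 24
70 x [-6.6 -4.7  2.7] y [-9.1 -7.2  3.8] 28
90 x [-6.2 -4.   2.6] y [-8.5 -6.5  3.3] 27
110 x [-6.6 -5.   2.9] y [-8.5 -6.4  2.6] 26
130 x [-6.8 -3.2  6.6] y [-8.9 -6.7  2.8] 34
150 x [-6.9 -5.   6.2] y [-8.9 -6.8  3.6] 34
170 x [-22.2  -2.   23.9] y [-9.8 -7.4  2.8] 40
190 x [-28.4  -0.8  26.8] y [-9.8 -7.3  4.4] 92
tilt deg [np.float64(0.6), np.float64(-0.11)]
bar top z [0.1997 0.2   ]
bottle changed px near 0
beaker changed px near 0
jar changed px 0
dish changed px 0
```

```bash
python3 -c "
from cell import job_done
print(job_done())"
```

```text
the job is handed in; nothing more can be done
None
```

I handed the job in: the screw is turned clockwise to its hard stop and the driver is left standing square on it, let go once before the first turn, with no change seen at the bottle, jar, beaker and dish. My first lift dropped the driver over its rest; I picked it up from the bench and went on from there.

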